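Torque up the coaxial couplings and shut the patch chassis

ROBOT

A 6-joint arm with a two-finger parallel gripper is mounted at the origin on the work surface. World frame = base frame: x ahead of the robot, y to its left, z up, the work surface at z = 0. Lengths are in m, angles in degrees, forces in N, time in s.
With the tool pointing down it reaches from about 0.4 to 0.825 m from the base axis. Payload 7 kg.
Tool frame: the origin (TCP) lies on the centre line of the jaws, within the pads' length; the fingertips stand 19 mm ahead of it and the grasp point (between the pads) is the TCP (r.tips_ahead is the distance from the TCP to the fingertips, in m); z points along the fingers, y is the line along which they close (so a half turn about z gives the same grasp; the last joint's range is limited). The gripper opens to 88 mm and grips with 3 to 60 N. Pads are 19 mm wide; open, the fingers measure 130 mm over their backs; the gripper's body (78 mm by 193 mm) begins 47 mm behind the grasp point.
Start: joints at [16.507, 20.546, 0.682, 0, -70.136, -16.507], TCP at [0.675, -0, 0.246] pointing down, gripper open.
Joint ranges: [-176.03, 176.03], [-82.01, 121.73], [-58.28, 71.71], [-173.87, 95.51], [-174.79, -0.11], [-173.66, 173.66]. Speed limits (degrees/s): [136.94, 136.94, 172.46, 180, 180, 180].

INTERFACE

Orientations are given as [roll, pitch, yaw] about the fixed x, y, z axes, in that order (R = Rz(yaw) Ry(pitch) Rx(roll)).
In Python, from plant import r, viewer, close_job gives the robot as it stands. The module is installed in compiled form; this text tells all that it offers.
- The arm moves only by the tool arm_command, never from a script. Its arguments are lists of equal length, an entry for each row: "travel": the shift along the world's x, y, z scaled (see below), a list of three; "delta_rot": the turn, a rotation vector about the world's x, y, z scaled (see below), a list of three. In form: {"travel": [[dx, dy, dz], ...], "delta_rot": [[rx, ry, rz], ...]}. A call has 1 to 20 rows; each row is the pose to reach, as a shift and turn from the pose commanded when the call began; what a row does not reach only later rows make up. The controller multiplies each number of a shift by 0.5 m and each number of a turn by 90 degrees. A row lasts 1/8 s, in which the tool goes at most 62.5 mm and 10.7 degrees, less where a joint would pass 70% of its speed; a pose out of reach is approached as far as the arm can. A call with a number of a shift or a turn outside -1 to 1 is refused whole. A call with a gripper value outside its range is refused whole. "grip" is the opening, from 0 (shut) to 1 (fully open), set as the call begins (left out, the last holds). The fingers move at their own pace and stop on an object; "newtons" is the grip in N (left out, the last holds). Time passes only in rows, so rows that repeat a pose let the fingers close. It gives the time, the measured TCP pose, the force, the opening and the grip force at its end, in the units of the state.
- r.get_state(): the state, without advancing time (a new reading comes with each control period).
- viewer.capture(name): name is "scene" or "side" or "wrist"; returns a dict with "img" (384x512x3 uint8, red, green, blue), "camera_matrix" (3x3 intrinsics, pixels), "R" (3x3) and "t" (3): a world point X has camera coordinates R X + t; the wrist camera has in their place "mount" (4x4, takes a point from camera to tool coordinates, whose origin is the TCP and whose axes are the flange's). Camera axes: x right, y down, z forward; pixel columns grow to the right and rows downward; lengths in m; the calibration is good to about 2 mm. A picture is of the moment at which its call begins: read the wrist's pose just before it. There is no depth.
- close_job(): hands the job in; it is judged then, once.
The state is a dict: "time_s": time; "joints": joint angles; "qd": joint speeds; "joint_torque": joint torques, N m; "tcp_pos": TCP position; "eef_rot": TCP orientation; "contact_force": force on the tool from outside, world axes, zero at the start; "moment": the same for the moment, N m; "gripper_width": finger opening in m; "gripper_force": force on a finger pad.
Only numpy, scipy, OpenCV 4.12 (cv2) and the standard library are available. Lean on these libraries where they do the work, as an engineer would, in place of code of your own. Each camera call takes 0.05 s, during which the arm holds its last target. There are 200 camera calls.

TASK

Finish the patch chassis: turn the captive nut of every coupling fitted in it (two or three) clockwise by hand until it comes up snug, and only when all are snug tighten each one the rest of the way to its solid stop with the large wrench, which must not be put to a nut that is not snug and which alone may turn a nut beyond snug. Then lay the wrench in both notches of its raised rest, fold the cover fully shut over the couplings, and leave the other things on the bench where they are.

Things in the scene. Friction and masses are not known exactly. Their poses are not given: they have to be found in the camera images.
- chassis: Fixed shallow grey metal chassis 185 x 280 mm, rims 36 mm high. Origin on the bench under the middle coupling place; +x points away from the robot within 0.2 rad. Footprint x -82 to +102, y +-140 mm; at its far corners two uprights 100 mm high carry the cover's hinge. Coupling places at x = 0, y = -75, 0, +75 mm; one may be empty.
- cover_hinge (a point): Middle of the cover's hinge axis, at chassis x +100 mm, 98 mm above the bench; axes parallel to the chassis's, the hinge axis is y. The cover is a flat aluminium plate 6 mm thick, 270 mm wide, reaching 162 mm from the hinge axis, which lies in its mid-plane.
- cover (a joint): Cover's angle (rad): 0 = shut, level over the couplings, free edge towards the robot; pi/2 upright; 1.9 leaning away, the stop. Starts open at 1.6 to 1.8. Stiff hinge (0.45 N m): it stays where left and can be pushed with shut fingers on its outer face. No latch. Shut, it clears the couplings by 15 mm.
- line1: Coupling 1 as a whole (None if absent): brass block 46 x 46 x 34 mm with a 64 x 64 x 12 mm foot, held down in the chassis by a keyway (under 1 mm play), carrying the captive nut. Origin at the centre of its underside, 6 mm above the bench; axes parallel to the chassis's.
- nut1 (a point): Centre of this coupling's captive steel hex nut, 59 mm above the bench: 40 mm across flats, 46 over corners, 46 to 72 mm above the bench; on it a round cap 28 mm across, to 80 mm; block top at 40 mm. z up on the turning axis; turns with the nut. Two flats are parallel to x (repeats every pi/3).
- run1 (a joint): This nut's free run (rad), 0 to 2.2, grows turning clockwise from above; starts at 0 to 0.4. Turns by hand (0.35 N m) either way, stays where left, comes up snug at 2.2. Snug, its flats suit a wrench whose x axis is 0.35 rad counter-clockwise of the chassis's x (handle towards the robot, to the right).
- nip1 (a joint): This nut's final tightening (rad) beyond snug, 0 to 0.6, same sense, starts at 0. Takes 1.3 N m, so the wrench (11 N at its grip point); a light grip by hand slips; solid stop at 0.6; stays where left. The nut's whole turn is run + nip.
- line2: Coupling 2 as a whole (None if absent): brass block 46 x 46 x 34 mm with a 64 x 64 x 12 mm foot, held down in the chassis by a keyway (under 1 mm play), carrying the captive nut. Origin at the centre of its underside, 6 mm above the bench; axes parallel to the chassis's.
- nut2 (a point): Centre of this coupling's captive steel hex nut, 59 mm above the bench: 40 mm across flats, 46 over corners, 46 to 72 mm above the bench; on it a round cap 28 mm across, to 80 mm; block top at 40 mm. z up on the turning axis; turns with the nut. Two flats are parallel to x (repeats every pi/3).
- run2 (a joint): This nut's free run (rad), 0 to 2.2, grows turning clockwise from above; starts at 0 to 0.4. Turns by hand (0.35 N m) either way, stays where left, comes up snug at 2.2. Snug, its flats suit a wrench whose x axis is 0.35 rad counter-clockwise of the chassis's x (handle towards the robot, to the right).
- nip2 (a joint): This nut's final tightening (rad) beyond snug, 0 to 0.6, same sense, starts at 0. Takes 1.3 N m, so the wrench (11 N at its grip point); a light grip by hand slips; solid stop at 0.6; stays where left. The nut's whole turn is run + nip.
- line3: Coupling 3 as a whole (None if absent): brass block 46 x 46 x 34 mm with a 64 x 64 x 12 mm foot, held down in the chassis by a keyway (under 1 mm play), carrying the captive nut. Origin at the centre of its underside, 6 mm above the bench; axes parallel to the chassis's.
- nut3 (a point): Centre of this coupling's captive steel hex nut, 59 mm above the bench: 40 mm across flats, 46 over corners, 46 to 72 mm above the bench; on it a round cap 28 mm across, to 80 mm; block top at 40 mm. z up on the turning axis; turns with the nut. Two flats are parallel to x (repeats every pi/3).
- run3 (a joint): This nut's free run (rad), 0 to 2.2, grows turning clockwise from above; starts at 0 to 0.4. Turns by hand (0.35 N m) either way, stays where left, comes up snug at 2.2. Snug, its flats suit a wrench whose x axis is 0.35 rad counter-clockwise of the chassis's x (handle towards the robot, to the right).
- nip3 (a joint): This nut's final tightening (rad) beyond snug, 0 to 0.6, same sense, starts at 0. Takes 1.3 N m, so the wrench (11 N at its grip point); a light grip by hand slips; solid stop at 0.6; stays where left. The nut's whole turn is run + nip.
- wrench: Large open-ended wrench, loose, 222 x 65 x 14 mm, 0.3 kg, at first flat on a 3 mm mat beside the chassis. Origin between the jaws, on the underside; jaws 42.5 mm apart, x -26 to +22, open to +x; back of mouth at x -26; head ends at -44, shaft 20 mm wide to -100, black grip 24 mm wide to -200. Mass centre x -96. Goes over a nut from above; turns 0.12 rad either way before it bites.
- wrench_grip (a point): Point on the wrench's handle, x = -120 mm, y = 0, 7 mm above the underside; the grip is 24 mm wide across y. Axes are the wrench's.
- rest: Fixed wrench rest on the other side of the chassis: base 140 x 80 x 8 mm and two wooden uprights 10 mm thick at x = -50 and +50 mm, each with a notch open to the top, y -18 to +18 mm, floor 50 mm above the bench, horns to 64 mm. Origin under its centre. The wrench lies in both notches along x, either way round, grip point above the origin.
- meter: Bystander, to be left alone: yellow multimeter 150 x 76 x 36 mm lying flat on the bench near the robot.
- screwdriver: Bystander, to be left alone: screwdriver lying on the bench.
- small_spanner: Bystander, to be left alone: much smaller flat steel spanner, 120 mm long and 6 mm thick (not the wrench for this job).
- dish: Bystander, to be left alone: round steel dish, 100 mm across, 35 mm high.
- dummy_load: Bystander, to be left alone: black finned cylinder standing on end, 60 mm across, 100 mm tall.
- tape: Bystander, to be left alone: flat blue ring, a roll of tape, 90 mm across, 20 mm high.
There are look-alikes about, which are no part of the job. What is shaped like the line2 but pink or red is not meant.

How it is judged (in metres and radians):
On the way, in this order (a step that is already met when the one before it is completed fails the run):
1. every coupling nut present is run up snug by hand (value of joint each of run1, run2, run3 above 2 rad), for 0.2 s.
2. every coupling nut present is tightened with the wrench to its stop (value of joint each of nip1, nip2, nip3 above 0.45 rad), for 0.2 s.
At the end, for the whole second after the job is handed in: Every nut present: run over 2.0 rad, nip over 0.45 rad; cover within 0.08 rad of shut; wrench still, level within 0.15 rad, in both notches of the rest, grip point within 35 mm along and 18 mm across of its centre, 48 to 66 mm up, within 0.2 rad of its length (all of step 1 and all of step 2 and value of joint cover below 0.08 rad and x of wrench_grip in the frame of rest between -0.035 and 0.035 m and y of wrench_grip in the frame of rest between -0.018 and 0.018 m and z of wrench_grip in the frame of rest between 0.048 and 0.066 m and angle between the x axis of wrench and the x axis of rest, either way round below 0.2 rad and angle between wrench's own x axis and vertical between 1.42 and 1.72 rad and contact force between wrench and rest above 0.5 N and linear speed of wrench below 0.02 m/s); the robot touches nothing.
It fails at once if the wrench is put to a nut that is not yet snug ((contact force between wrench and line1 above 2 N and value of joint run1 below 1.8 rad) or (contact force between wrench and line2 above 2 N and value of joint run2 below 1.8 rad) or (contact force between wrench and line3 above 2 N and value of joint run3 below 1.8 rad)).
It fails at once if the fingers turn a nut well beyond snug ((contact force between the fingers and line1 above 2 N and value of joint nip1 between 0.2 and 0.4 rad) or (contact force between the fingers and line2 above 2 N and value of joint nip2 between 0.2 and 0.4 rad) or (contact force between the fingers and line3 above 2 N and value of joint nip3 between 0.2 and 0.4 rad)).
It fails at once if a bystander is moved more than 30 mm (distance of any of meter, screwdriver, small_spanner, dish, dummy_load, tape from where it was at the start of the episode above 0.03 m).
Of line1, line2, line3 only 2 to 3 are there at a start; the rules pass over those that are not, and their reading is None.
At some moment in a run one of wrench may be knocked a few centimetres aside while the robot is not near it.
Once in a run the grip may slacken for a moment while it holds something.
It also fails if it takes over 210 s, if anything falls off the work surface, if the arm or the gripper's body presses on something with over 40 N, if the wrist force passes 120 N, or if a joint passes its speed limit or range.

## Working session

There is one attempt and no reset: what is moved stays moved. The work goes in short steps, Python scripts to look and compute and a tool call to move; the robot and the scene stay as the last step left them, time stands still between calls to the robot, and variables do not carry over. Pictures are saved under pics/ and viewed, at most 14 in all, crops included, and the job is handed in when it is done.

Besides the shell and the picture viewer there is one more tool, called after "Emit:" as name(argument=value, ...) on one line, values as JSON. arm_command: Moves the arm, as the interface text tells. Shifts and turns lie within -1 to 1; 1 stands for 0.5 m of shift or 90 degrees of turn. Its arguments: {"type":"object","properties":{"travel":{"type":"array"},"delta_rot":{"type":"array"},"grip":{"type":"number"},"newtons":{"type":"number"}},"required":["travel","delta_rot"]}

```bash
mkdir -p pics
cat > h.py <<'E'
import numpy as np, cv2
from scipy.spatial.transform import Rotation as Ro
from plant import r, viewer, close_job
def cap(n, f=None):
    s=r.get_state(); d=viewer.capture(n)
    if n=='wrist':
        R=Ro.from_euler('xyz',s['eef_rot'],degrees=True).as_matrix(); T=np.eye(4);T[:3,:3]=R;T[:3,3]=s['tcp_pos']
        M=np.linalg.inv(T@np.array(d['mount'])); d['R']=M[:3,:3]; d['t']=M[:3,3]
    d['R']=np.array(d['R']);d['t']=np.array(d['t']);d['K']=np.array(d['camera_matrix'])
    if f: cv2.imwrite('pics/'+f+'.png',d['img'][:,:,::-1]); np.savez('pics/'+f+'.npz',img=d['img'],R=d['R'],t=d['t'],K=d['K'])
    return d
def load(f): return dict(np.load('pics/'+f+'.npz'))
def ray(d,uv):
    c=-d['R'].T@d['t']; v=d['R'].T@np.linalg.inv(d['K'])@np.array([uv[0],uv[1],1.]); return c,v/np.linalg.norm(v)
def plane(d,uv,z):
    c,v=ray(d,uv); return c+v*(z-c[2])/v[2]
def tri(*p):
    A=np.zeros((3,3));b=np.zeros(3)
    for d,uv in p:
        c,v=ray(d,uv);P=np.eye(3)-np.outer(v,v);A+=P;b+=P@c
    return np.linalg.solve(A,b)
def proj(d,X):
    p=d['K']@(d['R']@np.array(X,float)+d['t']); return p[:2]/p[2]
E
python3 - <<'E'
from h import *
np.set_printoptions(precision=3,suppress=True)
a=cap('scene','s0');b=cap('side','d0');c=cap('wrist','w0')
for d in(a,b,c): print(-d['R'].T@d['t'], d['R'][2],d['K'][0,0])
cv2.imwrite('pics/sd0.png',cv2.resize(np.vstack([a['img'],b['img']])[:,:,::-1],None,fx=.78,fy=.78))
print(r.get_state())
E
```

```text
[ 1.083 -0.521  0.858] [-0.539  0.429 -0.725] 359.22957569077397
[ 0.3   -0.924  0.663] [ 0.234  0.817 -0.526] 382.4779582657751
[ 0.674 -0.079  0.384] [-0.001  0.294 -0.956] 312.34806680740274
{'time_s': 0.15, 'joints': array([ 16.507,  20.585,   0.648,  -0.013, -70.136, -16.506]), 'qd': array([-0.038, -0.07 ,  0.1  ,  0.088,  0.017,  0.068]), 'joint_torque': array([  0.   , -58.327,  29.329,   7.001,   0.009,  -0.   ]), 'tcp_pos': array([ 0.675, -0.   ,  0.245]), 'eef_rot': array([179.926,  -0.009, -90.003]), 'contact_force': array([-0.455, -0.093, -0.543]), 'moment': array([-0.026,  0.02 ,  0.   ]), 'gripper_force': 0.0, 'gripper_width': 0.08723202519850813}
```

View pics/s0.png

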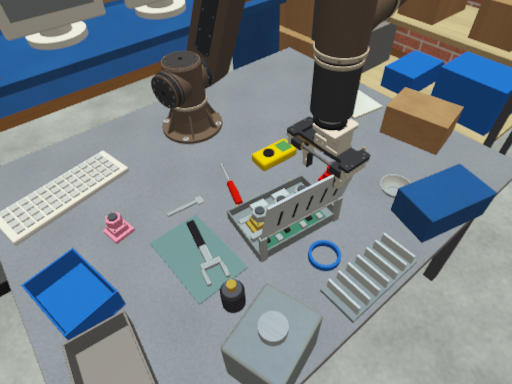

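View pics/d0.png

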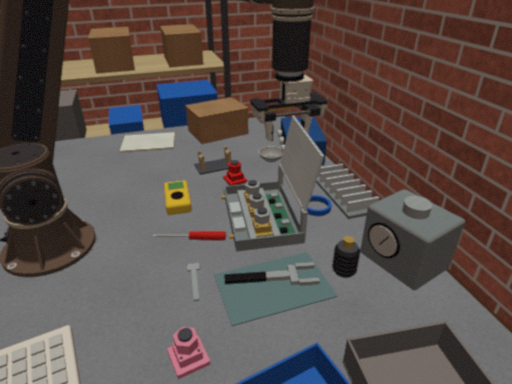

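View pics/w0.png

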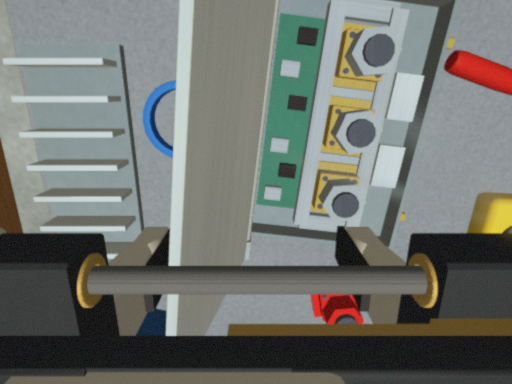

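The wrist view shows three fitted couplings, with caps near (378,50), (361,132) and (345,205). The wrench lies on the mat on the −y side, and the rest is on the +y side at about (213,160) in the side view. The pink and red look-alikes are not part of the job. Next I measure caps, chassis, wrench and cover.

Run:
```python
from h import *
np.set_printoptions(precision=4,suppress=True)
w=load('w0');s=load('s0');d=load('d0')
def blobs(im,mask,roi,lo,hi):
    m=np.zeros(mask.shape,np.uint8);x0,y0,x1,y1=roi;m[y0:y1,x0:x1]=mask[y0:y1,x0:x1]
    n,l,st,c=cv2.connectedComponentsWithStats(m.astype(np.uint8));
    return [(c[i].round(1),st[i]) for i in range(1,n) if lo<st[i][4]<hi],l
for p in[(378,50),(361,132),(345,205),(350,30),(395,30),(330,115)]: print(p,w['img'][p[1],p[0]])
g=w['img'].astype(int);m=(g.max(2)<115)&(g.max(2)-g.min(2)<30)
b,_=blobs(g,m,(320,20,410,222),150,1500)
for c,st in b: print(c,st,plane(w,c,.08))
# side caps
g=d['img'].astype(int)
for p in[(252,185),(258,197),(263,213)]: print(g[p[1],p[0]])
cv2.imwrite('pics/crop1.png',np.hstack([cv2.resize(d['img'][90:300,200:340,::-1],None,fx=2.7,fy=2.7,interpolation=2),cv2.resize(s['img'][170:310,140:350,::-1],(420,567),interpolation=2)]))
for X in [(.62,.0,.08)]: print(proj(s,X),proj(d,X),proj(w,X))
```

```text
(378, 50) [86 92 98]
(361, 132) [ 90  94 101]
(345, 205) [88 90 98]
(350, 30) [186 167  89]
(395, 30) [170 182 184]
(330, 115) [105  84  38]
[353.3  54. ] [345  31  18  45 287] [ 0.5863 -0.1114  0.08  ]
[378.1  49.8] [363  34  31  33 791] [ 0.5644 -0.1149  0.08  ]
[340.  123.3] [331 109  34  41 200] [ 0.5934 -0.05    0.08  ]
[360.2 132.5] [346 119  29  28 624] [ 0.5732 -0.0413  0.08  ]
[399.2 184.2] [384 125  26  97 784] [0.5285 0.0108 0.08  ]
[332.6 186.2] [320 177  36  26 268] [0.596  0.0129 0.08  ]
[344.9 204.1] [332 192  27  25 520] [0.5819 0.0322 0.08  ]
[59 59 56]
[53 53 53]
[55 57 55]
[302.6283 199.9202] [267.79  184.922] [309.6677 173.9164]
```

View pics/crop1.png

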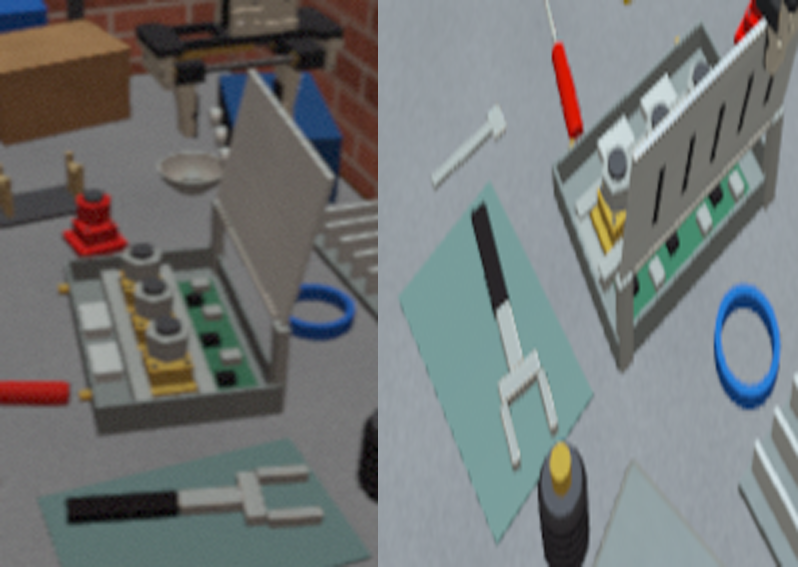

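The crop confirms three couplings and the wrench lying flat, jaws pointing away from the robot. I move the wrist camera over the wrench.

Emit:
arm_command(travel=[[-0.15,-0.56,0.11],[-0.15,-0.56,0.11],[-0.15,-0.56,0.11],[-0.15,-0.56,0.11],[-0.15,-0.56,0.11],[-0.15,-0.56,0.11],[-0.15,-0.56,0.11],[-0.15,-0.56,0.11]], delta_rot=[[0,0,0],[0,0,0],[0,0,0],[0,0,0],[0,0,0],[0,0,0],[0,0,0],[0,0,0]])

```text
time_s: 1.15
tcp_pos: [0.6002, -0.279, 0.3001]
eef_rot: [180.0, 0.0, -89.9]
contact_force: [-1.0, 0.4, -0.4]
gripper_width: 0.0877
gripper_force: 0.0
```

Run:
```python
from h import *
np.set_printoptions(precision=4,suppress=True)
w=load('w0');d=load('d0')
for a,b in[((378.1,49.8),(263,211)),((360.2,132.5),(257.4,196.3)),((344.9,204.1),(253,182.6))]: print(tri((w,a),(d,b)))
c=cap('wrist','w1'); print(c['img'].shape)
```

```text
[ 0.5647 -0.1164  0.0751]
[ 0.573  -0.0415  0.0749]
[0.5824 0.0322 0.0775]
(384, 512, 3)
```

View pics/w1.png

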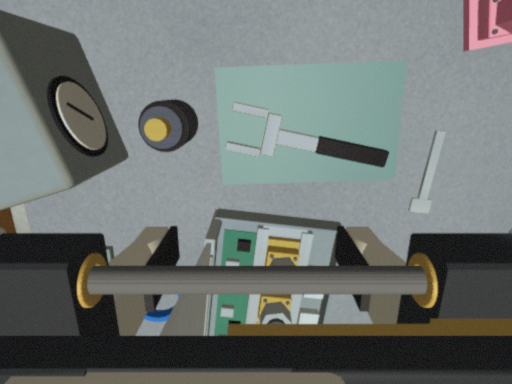

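Emit:
arm_command(travel=[[0,0.8,0],[0,0.8,0],[0,0.8,0],[0,0.8,0],[0,0.8,0],[0,0.8,0],[0,0.8,0],[0,0.8,0],[0,0.8,0]], delta_rot=[[0,0,0],[0,0,0],[0,0,0],[0,0,0],[0,0,0],[0,0,0],[0,0,0],[0,0,0],[0,0,0]])

```text
time_s: 2.33
tcp_pos: [0.5997, 0.1202, 0.3005]
eef_rot: [180.0, -0.0, -89.9]
contact_force: [0.1, -0.0, 1.0]
gripper_width: 0.0875
gripper_force: 0.0
```

Run:
```python
from h import *
c=cap('wrist','w2'); print(r.get_state()['tcp_pos'])
```

```text
[0.59982332 0.11965828 0.3005851 ]
```

View pics/w2.png

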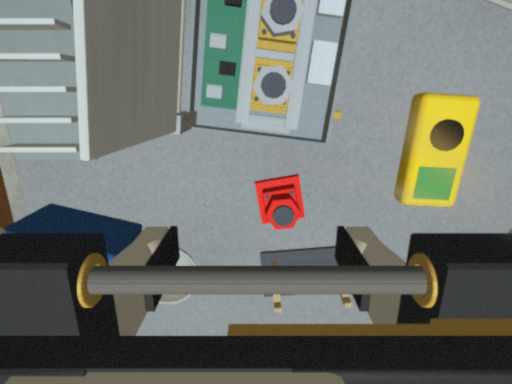

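The wrench is clear at grip (350,150), jaws at (248,128). The rest is half hidden at the bottom, about (305,270). One more view is needed for it.

Emit:
arm_command(travel=[[0,0.34,0],[0,0.34,0],[0,0.34,0],[0,0.34,0],[0,0.34,0]], delta_rot=[[0,0,0],[0,0,0],[0,0,0],[0,0,0],[0,0,0]])

```text
time_s: 3.0
tcp_pos: [0.6001, 0.2891, 0.3004]
eef_rot: [180.0, -0.0, -90.0]
contact_force: [0.1, 0.0, 0.0]
gripper_width: 0.0872
gripper_force: 0.0
```

Run:
```python
from h import *
np.set_printoptions(precision=4,suppress=True)
c=cap('wrist','w3'); w2=load('w2');w0=load('w0');d=load('d0')
a=np.hstack([cv2.resize(c['img'][100:260,180:440],(560,345),interpolation=2),cv2.resize(c['img'][100:260,180:440]*0,(10,345))])[:,:,::-1]
cv2.imwrite('pics/rest.png',a)
# nuts 
def up(w,x,y,k=28): return cv2.resize(w['img'][y-k:y+k,x-k:x+k,::-1],(260,260),interpolation=2)
b=np.hstack([up(w0,374,52),up(w0,356,132),up(w2,272,84)])
cv2.imwrite('pics/nuts.png',np.vstack([cv2.resize(a,(780,340)),b]))
```

```text
(no output)
```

View pics/nuts.png

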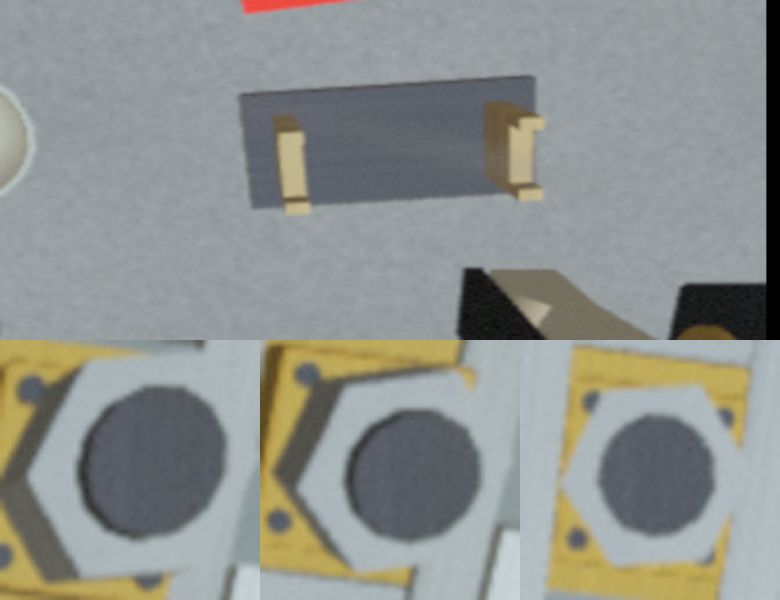

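Run:
```python
from h import *
np.set_printoptions(precision=4,suppress=True)
w0,w1,w2,w3,s,d=[load(x) for x in('w0','w1','w2','w3','s0','d0')]
caps=[]
def capc(w,x,y):
    g=w['img'].astype(int);m=((g.max(2)<115)).astype(np.uint8);n,l,st,c=cv2.connectedComponentsWithStats(m);return c[l[y,x]]
c3a=capc(w2,272,84);c2a=capc(w2,284,9);print('w2',plane(w2,c3a,.08),plane(w2,c2a,.08),tri((w2,c3a),(w0,(344.9,204.1))))
C=[np.array(x) for x in[(.5644,-.1149),(.5732,-.0413),(.5819,.0322)]]
def hexa(w,o,pts,cc):
    P=np.array([plane(w,(o[0]+x/4.643,o[1]+y/4.643),.072)[:2] for x,y in pts])
    print((np.linalg.norm(P-cc,axis=1)*1e3).round(1), (np.degrees(np.arctan2(*(P-cc).T[::-1]))%60).round(1))
hexa(w0,(346,24),[(85,20),(28,133),(82,237)],C[0])
hexa(w0,(328,104),[(83,40),(38,147),(95,230),(210,30)],C[1])
hexa(w2,(244,56),[(83,50),(44,143),(90,228),(180,45),(223,135),(180,222)],C[2])
# rest
P=[plane(w3,(180+x/2.947,100+y/2.125),.008)[:2] for x,y in[(241,94),(534,76),(536,193),(252,208)]]
P=np.array(P);print('rest',P,P.mean(0),[np.linalg.norm(P[i]-P[i-1]) for i in range(4)], np.degrees(np.arctan2(*(P[0]-P[1])[::-1])))
H=np.array([plane(w3,(180+x/2.947,100+y/2.125),.064)[:2] for x,y in[(530,122),(530,194),(290,130),(297,207)]]);print('horns',H,H.mean(0))
# wrench w1: black grip
g=w1['img'].astype(int);m=((g.max(2)<50)).astype(np.uint8);m[:, :300]=0;m[200:]=0;m[:100]=0
y,x=np.where(m);(cx,cy),(ww,hh),an=cv2.minAreaRect(np.column_stack([x,y]).astype(np.float32));b=cv2.boxPoints(((cx,cy),(ww,hh),an))
print('grip',[plane(w1,p,.017)[:2] for p in b],plane(w1,(cx,cy),.017))
# light head mask
hsv=cv2.cvtColor(w1['img'],cv2.COLOR_RGB2HSV);m2=((hsv[...,1]<30)&(hsv[...,2]>150)).astype(np.uint8);m2[:95]=0;m2[170:]=0;m2[:,:222]=0;m2[:,330:]=0
y,x=np.where(m2);k=cv2.convexHull(np.column_stack([x,y]).astype(np.int32))
A=np.column_stack([x,y]);
for p in[A[A[:,0].argmin()],A[A[:,1].argmin()],A[A[:,1].argmax()]]: print(p,plane(w1,p,.017)[:2])
y,x=np.where(m+m2);Q=np.array([plane(w1,p,.017)[:2] for p in np.column_stack([x,y])]);r_=cv2.minAreaRect(Q.astype(np.float32)*1000);print(r_,cv2.boxPoints(r_))
# chassis corners & cover: w0/d0
```

```text
w2 [0.5809 0.0339 0.08  ] [ 0.5722 -0.0382  0.08  ] [0.5807 0.0338 0.0759]
[22.1 20.9 22.5] [1.7 4.1 8.7]
[22.5 21.4 23.2 24.2] [ 6.  11.1 11.9 56.9]
[20.5 20.8 25.3 21.8 22.8 25.6] [ 2.9 10.5  8.8 57.2 55.2  0.2]
rest [[0.5919 0.2796]
 [0.4552 0.2679]
 [0.4465 0.3474]
 [0.5861 0.3582]] [0.5199 0.3133] [np.float64(0.07879052297451591), np.float64(0.1372028651747864), np.float64(0.07993077027413492), np.float64(0.14009319027158548)] 4.871364653398658
horns [[0.4729 0.2868]
 [0.4687 0.3303]
 [0.5724 0.2915]
 [0.5684 0.3384]] [0.5206 0.3117]
grip [array([ 0.5171, -0.2792]), array([ 0.5139, -0.3004]), array([ 0.4201, -0.281 ]), array([ 0.422 , -0.2592])] [ 0.4686 -0.2801  0.017 ]
[225 146] [ 0.642  -0.2873]
[234 102] [ 0.6287 -0.345 ]
[256 156] [ 0.5999 -0.2736]
((529.1648559570312, -292.09503173828125), (65.05538940429688, 219.1495819091797), 78.37067413330078) [[ 415.2825 -301.867 ]
 [ 629.9334 -346.043 ]
 [ 643.0472 -282.3231]
 [ 428.3963 -238.147 ]]
```

Run:
```python
from h import *
np.set_printoptions(precision=4,suppress=True)
s=r.get_state();print(s['joints'],s['eef_rot'])
d=load('d0');w0=load('w0')
# chassis frame and cover free edge: predicted pixel in side view for several angles
o=np.array([.573,-.040,0]);a=np.radians(-6.8);R=np.array([[np.cos(a),-np.sin(a),0],[np.sin(a),np.cos(a),0],[0,0,1]])
for ph in(1.6,1.7,1.8):
    for y in(-.135,.135):
        X=o+R@np.array([.1-.162*np.cos(ph),y,.098+.162*np.sin(ph)]);print(ph,y,proj(d,X),proj(w0,X))
```

```text
[ 42.4275  18.1748   4.361    0.0056 -76.1908 -42.4996] [-179.9997   -0.0071  -90.0707]
1.6 -0.135 [310.6678 155.1751] [ 301.3381 -312.8932]
1.6 0.135 [283.0548 115.0417] [219.7727 407.9015]
1.7 -0.135 [317.2246 155.0706] [ 243.8838 -317.0695]
1.7 0.135 [288.366 115.06 ] [189.8408 402.9188]
1.8 -0.135 [323.5957 155.5841] [ 189.1729 -314.004 ]
1.8 0.135 [293.5566 115.6009] [161.4026 395.2258]
```

The cover stands at about 1.8 rad and the chassis yaw is about −6.8°. I turn the gripper and go over coupling 3.

Emit:
arm_command(travel=[[-0.04,-0.1,0],[-0.04,-0.1,0],[-0.04,-0.1,0],[-0.04,-0.1,0],[-0.04,-0.1,0],[-0.04,-0.1,0],[-0.04,-0.1,0],[-0.038,-0.51,-0.2],[-0.038,-0.51,-0.3],[-0.038,-0.51,-0.3],[-0.038,-0.51,-0.3],[-0.038,-0.51,-0.3],[-0.038,-0.51,-0.3],[-0.038,-0.51,-0.3]], delta_rot=[[0,0,-0.972],[0,0,-0.972],[0,0,-0.972],[0,0,-0.972],[0,0,-0.972],[0,0,-0.972],[0,0,-0.972],[0,0,-0.972],[0,0,-0.972],[0,0,-0.972],[0,0,-0.972],[0,0,-0.972],[0,0,-0.972],[0,0,-0.972]], grip=0.68)

```text
time_s: 4.8
tcp_pos: [0.5819, 0.0355, 0.152]
eef_rot: [180.0, 0.1, -177.5]
contact_force: [0.3, 0.6, -0.0]
gripper_width: 0.0593
gripper_force: 0.0
```

Run:
```python
from h import *
np.set_printoptions(precision=4,suppress=True)
c=cap('wrist','w4')
for X in[(.5644,-.1149),(.573,-.0405),(.5813,.0335)]: print(proj(c,(*X,.08)))
g=c['img'].astype(int);m=((g.max(2)<118)&(g.max(2)-g.min(2)<30)).astype(np.uint8);n,l,st,ce=cv2.connectedComponentsWithStats(m)
for i in range(1,n):
    if 300<st[i][4]<6000: print(ce[i],st[i],plane(c,ce[i],.08))
```

```text
[ 41.142  176.5774]
[148.6778 192.7324]
[252.2215 207.9571]
[167.7845 123.0775] [ 30 101 286  48 529] [ 0.5236 -0.025   0.08  ]
[ 76.019  157.0328] [ 43 136  52  52 946] [ 0.5493 -0.0888  0.08  ]
[172.4785 168.1918] [142 151  48  52 558] [ 0.5543 -0.023   0.08  ]
[ 44.1098 172.9764] [  22  154   45   39 1312] [ 0.5617 -0.1124  0.08  ]
[255.796 176.408] [228 167  52  20 348] [0.5576 0.035  0.08  ]
[150.2406 189.3086] [ 131  171   40   38 1147] [ 0.5704 -0.0392  0.08  ]
[465.5892 194.333 ] [446 178  40  32 874] [0.5642 0.1851 0.08  ]
[252.9123 205.1358] [ 235  187   37   37 1060] [0.5791 0.0339 0.08  ]
[ 73.2263 212.2707] [ 62 200  23  25 495] [ 0.5904 -0.096   0.08  ]
[229.0899 235.5   ] [220 224  19  24 356] [0.6039 0.0172 0.08  ]
[293.9508 308.0177] [281 292  31  32 793] [0.6657 0.0705 0.08  ]
```

View pics/w4.png

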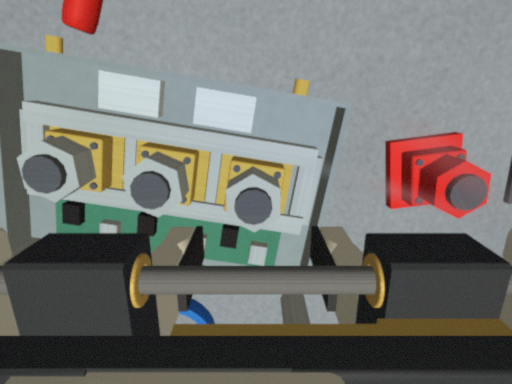

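Nut 3's cap is at (253,205) and nut 2's at (150,189). From views at two yaws, nut 3 is at about (.580,.034). I descend around it.

Emit:
arm_command(travel=[[-0.002,-0.001,-0.06],[-0.002,-0.001,-0.12],[-0.002,-0.001,-0.168],[-0.002,-0.001,-0.168]], delta_rot=[[0,0,0],[0,0,0],[0,0,0],[0,0,0]])

```text
time_s: 5.35
tcp_pos: [0.5793, 0.0351, 0.0657]
eef_rot: [-180.0, -0.1, -177.4]
contact_force: [0.3, 0.9, 0.5]
gripper_width: 0.0596
gripper_force: 0.0
```

Emit:
arm_command(travel=[[0,0,0],[0,0,0],[0,0,0],[0,0,0],[0,0,0]], delta_rot=[[0,0,0],[0,0,0],[0,0,0],[0,0,0],[0,0,0]], grip=0.35, newtons=30)

```text
time_s: 5.98
tcp_pos: [0.5805, 0.0337, 0.068]
eef_rot: [-180.0, 0.1, -177.4]
contact_force: [-0.5, -5.5, 5.4]
gripper_width: 0.0401
gripper_force: 30.0
```

Run:
```python
from h import *
s=r.get_state();print({k:s[k] for k in('tcp_pos','eef_rot','contact_force','moment','gripper_width','gripper_force')})
```

```text
{'tcp_pos': array([0.58046014, 0.03372335, 0.06798452]), 'eef_rot': array([-1.79956558e+02,  7.42263196e-02, -1.77447933e+02]), 'contact_force': array([-0.50092258, -5.53193   ,  5.39902059]), 'moment': array([-2.02556647,  0.05531663,  0.23460416]), 'gripper_width': 0.04005410131259211, 'gripper_force': 29.997690618038177}
```

Emit:
arm_command(travel=[[0,-0.002,0],[0,-0.002,0],[0,-0.002,0],[0,-0.002,0],[0,-0.002,0],[0,-0.002,0],[0,-0.002,0]], delta_rot=[[0,0,-0.1],[0,0,-0.2],[0,0,-0.3],[0,0,-0.4],[0,0,-0.5],[0,0,-0.547],[0,0,-0.547]])

```text
time_s: 6.85
tcp_pos: [0.5811, 0.0343, 0.068]
eef_rot: [179.8, 0.1, 133.3]
contact_force: [-0.8, 2.4, 6.6]
gripper_width: 0.0399
gripper_force: 30.0
```

```bash
cat > st.py <<'E'
from h import *
s=r.get_state()
print(s['time_s'],s['tcp_pos'].round(4),s['eef_rot'].round(2),'F',s['contact_force'].round(1),'M',s['moment'].round(2),round(s['gripper_width'],4),round(s['gripper_force'],1),s['joints'].round(0))
E
python3 st.py
```

```text
6.85 [0.5811 0.0343 0.068 ] [1.7983e+02 6.0000e-02 1.3333e+02] F [-0.8  2.4  6.6] M [ 1.03  0.38 -0.25] 0.0399 30.0 [  23.   22.  -24.   -0.  -44. -159.]
```

Emit:
arm_command(travel=[[0,0,0],[0,0,0],[0,0,0],[0,0,0],[0,0,0],[0,0,0],[0,0,0],[0,0,0],[0,0,0],[0,0,0],[0,0,0]], delta_rot=[[0,0,0],[0,0,0],[0,0,0],[0,0,0.1],[0,0,0.2],[0,0,0.3],[0,0,0.4],[0,0,0.5],[0,0,0.6],[0,0,0.667],[0,0,0.667]], grip=0.68)

```text
time_s: 8.22
tcp_pos: [0.5798, 0.0333, 0.0664]
eef_rot: [-180.0, -0.0, -166.7]
contact_force: [-0.2, 0.1, 0.3]
gripper_width: 0.0596
gripper_force: 0.0
```

Emit:
arm_command(travel=[[0,0,0],[0,0,0],[0,0,0],[0,0,0],[0,0,0]], delta_rot=[[0,0,0],[0,0,0],[0,0,0],[0,0,0],[0,0,0]], grip=0.35, newtons=30)

```text
time_s: 8.85
tcp_pos: [0.58, 0.0332, 0.0666]
eef_rot: [-180.0, -0.0, -166.7]
contact_force: [0.3, -3.9, 0.5]
gripper_width: 0.0398
gripper_force: 30.0
```

Emit:
arm_command(travel=[[0,0,0],[0,0,0],[0,0,0],[0,0,0],[0,0,0],[0,0,0],[0,0,0],[0,0,0]], delta_rot=[[0,0,-0.1],[0,0,-0.2],[0,0,-0.3],[0,0,-0.4],[0,0,-0.5],[0,0,-0.6],[0,0,-0.64],[0,0,-0.64]])

```text
time_s: 9.85
tcp_pos: [0.5806, 0.0345, 0.0666]
eef_rot: [179.9, 0.0, 135.8]
contact_force: [1.7, 3.4, -2.9]
gripper_width: 0.0402
gripper_force: 30.0
```

```bash
python3 st.py
```

```text
9.85 [0.5806 0.0345 0.0666] [1.7989e+02 1.0000e-02 1.3575e+02] F [ 1.7  3.4 -2.9] M [ 1.26 -0.84 -0.14] 0.0402 30.0 [  23.   22.  -24.   -0.  -44. -157.]
```

Emit:
arm_command(travel=[[0,0,0],[0,0,0]], delta_rot=[[0,0,-0.028],[0,0,-0.028]])

```text
time_s: 10.1
tcp_pos: [0.5807, 0.0343, 0.0666]
eef_rot: [179.9, 0.0, 133.3]
contact_force: [2.4, 5.0, -3.0]
gripper_width: 0.0398
gripper_force: 30.0
```

```bash
python3 st.py
```

```text
10.1 [0.5807 0.0343 0.0666] [1.7989e+02 1.0000e-02 1.3330e+02] F [ 2.4  5.  -3. ] M [ 1.8  -1.12  0.01] 0.0398 30.0 [  23.   22.  -24.   -0.  -44. -159.]
```

Emit:
arm_command(travel=[[0,0,0],[0,0,0]], delta_rot=[[0,0,-0.028],[0,0,-0.028]])

```text
time_s: 10.35
tcp_pos: [0.5808, 0.0343, 0.0667]
eef_rot: [179.9, 0.0, 130.8]
contact_force: [2.7, 4.1, -3.6]
gripper_width: 0.0399
gripper_force: 30.0
```

```bash
python3 st.py
```

```text
10.35 [0.5808 0.0343 0.0667] [1.7989e+02 2.0000e-02 1.3083e+02] F [ 2.7  4.1 -3.6] M [ 1.72 -1.17  0.38] 0.0399 30.0 [  23.   22.  -24.   -0.  -44. -162.]
```

Emit:
arm_command(travel=[[0,0,0],[0,0,0]], delta_rot=[[0,0,-0.028],[0,0,-0.028]])

```text
time_s: 10.6
tcp_pos: [0.5807, 0.0345, 0.0667]
eef_rot: [179.9, 0.0, 128.4]
contact_force: [1.0, 5.8, -2.4]
gripper_width: 0.0398
gripper_force: 30.2
```

```bash
python3 st.py; python3 -c "
from h import *
cap('wrist','w5')"
```

```text
10.6 [0.5807 0.0345 0.0667] [1.7990e+02 2.0000e-02 1.2838e+02] F [ 1.   5.8 -2.4] M [ 1.94 -0.86  1.05] 0.0398 30.2 [  23.   22.  -24.   -0.  -44. -164.]
```

View pics/w5.png

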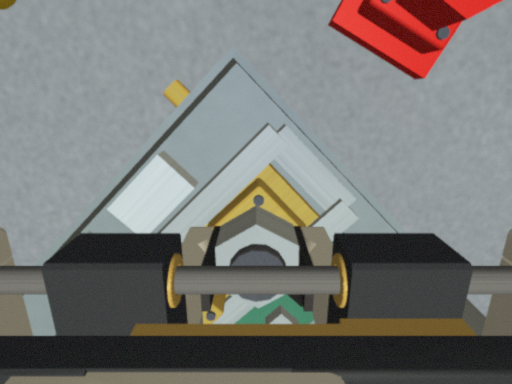

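Moment rose to 1.05 N m with the grip still on the flats, so nut 3 is snug. Next is nut 2.

Emit:
arm_command(travel=[[0,0,0],[0,0,0],[0,0,0.08],[0,0,0.15],[-0.008,-0.07,0.15],[-0.017,-0.148,0.15],[-0.017,-0.148,0.15],[-0.017,-0.148,0.15],[-0.017,-0.148,0.15],[-0.017,-0.148,0.15],[-0.017,-0.148,0.08],[-0.017,-0.148,0],[-0.017,-0.148,0],[-0.017,-0.148,0]], delta_rot=[[0,0,0.01],[0,0,0.01],[0,0,0.01],[0,0,0.1],[0,0,0.2],[0,0,0.3],[0,0,0.4],[0,0,0.5],[0,0,0.6],[0,0,0.618],[0,0,0.618],[0,0,0.618],[0,0,0.618],[0,0,0.618]], grip=0.6)

```text
time_s: 12.4
tcp_pos: [0.5722, -0.0405, 0.0677]
eef_rot: [-180.0, 0.0, -176.3]
contact_force: [0.1, 1.2, 0.9]
gripper_width: 0.0525
gripper_force: 0.0
```

Emit:
arm_command(travel=[[0,0,0],[0,0,0],[0,0,0],[0,0,0],[0,0,0]], delta_rot=[[0,0,0],[0,0,0],[0,0,0],[0,0,0],[0,0,0]], grip=0.35, newtons=30)

```text
time_s: 13.02
tcp_pos: [0.5723, -0.041, 0.0682]
eef_rot: [-180.0, 0.1, -176.2]
contact_force: [-0.8, -5.1, 7.7]
gripper_width: 0.0403
gripper_force: 29.4
```

```bash
python3 st.py
```

```text
13.025 [ 0.5723 -0.041   0.0682] [-1.7997e+02  1.2000e-01 -1.7620e+02] F [-0.8 -5.1  7.7] M [-1.73  0.13  0.08] 0.0403 29.4 [  15.   21.  -25.    0.  -44. -102.]
```

Emit:
arm_command(travel=[[0,-0.002,0],[0,-0.002,0],[0,-0.002,0],[0,-0.002,0],[0,-0.002,0],[0,-0.002,0],[0,-0.002,0]], delta_rot=[[0,0,-0.1],[0,0,-0.2],[0,0,-0.3],[0,0,-0.4],[0,0,-0.5],[0,0,-0.561],[0,0,-0.561]])

```text
time_s: 13.9
tcp_pos: [0.5725, -0.0408, 0.0682]
eef_rot: [179.8, 0.1, 133.2]
contact_force: [-2.4, 1.5, 8.9]
gripper_width: 0.0408
gripper_force: 28.7
```

Emit:
arm_command(travel=[[0,0,0],[0,0,0],[0,0,0],[0,0,0],[0,0,0],[0,0,0],[0,0,0],[0,0,0],[0,0,0],[0,0,0],[0,0,0]], delta_rot=[[0,0,0],[0,0,0],[0,0,0],[0,0,0.1],[0,0,0.2],[0,0,0.3],[0,0,0.4],[0,0,0.5],[0,0,0.6],[0,0,0.667],[0,0,0.667]], grip=0.62)

```text
time_s: 15.28
tcp_pos: [0.5714, -0.0416, 0.0664]
eef_rot: [180.0, -0.0, -166.7]
contact_force: [-0.1, 0.5, -0.2]
gripper_width: 0.0544
gripper_force: 0.0
```

Emit:
arm_command(travel=[[0,0,0],[0,0,0],[0,0,0],[0,0,0],[0,0,0]], delta_rot=[[0,0,0],[0,0,0],[0,0,0],[0,0,0],[0,0,0]], grip=0.35, newtons=30)

```text
time_s: 15.9
tcp_pos: [0.5714, -0.0416, 0.0665]
eef_rot: [-180.0, -0.0, -166.7]
contact_force: [0.9, -0.8, -0.0]
gripper_width: 0.0402
gripper_force: 29.8
```

Emit:
arm_command(travel=[[0,0,0],[0,0,0],[0,0,0],[0,0,0],[0,0,0],[0,0,0],[0,0,0],[0,0,0]], delta_rot=[[0,0,-0.1],[0,0,-0.2],[0,0,-0.3],[0,0,-0.4],[0,0,-0.5],[0,0,-0.6],[0,0,-0.68],[0,0,-0.69]])

```text
time_s: 16.9
tcp_pos: [0.5721, -0.0407, 0.0666]
eef_rot: [179.9, 0.0, 131.2]
contact_force: [2.0, 4.4, -3.2]
gripper_width: 0.0405
gripper_force: 29.9
```

```bash
python3 st.py
```

```text
16.9 [ 0.5721 -0.0407  0.0666] [1.7991e+02 1.0000e-02 1.3124e+02] F [ 2.   4.4 -3.2] M [ 1.76 -0.72  0.35] 0.0405 29.9 [  15.   21.  -25.   -0.  -44. -154.]
```

Emit:
arm_command(travel=[[0,0,0],[0,0,0]], delta_rot=[[0,0,-0.026],[0,0,-0.026]])

```text
time_s: 17.15
tcp_pos: [0.5721, -0.0407, 0.0666]
eef_rot: [179.9, 0.0, 129.0]
contact_force: [1.4, 6.2, -2.5]
gripper_width: 0.04
gripper_force: 29.8
```

```bash
python3 st.py
```

```text
17.15 [ 0.5721 -0.0407  0.0666] [179.91   0.   129.01] F [ 1.4  6.2 -2.5] M [ 1.83 -0.73  0.12] 0.04 29.8 [  15.   21.  -25.   -0.  -44. -156.]
```

Emit:
arm_command(travel=[[0,0,0],[0,0,0]], delta_rot=[[0,0,-0.028],[0,0,-0.028]])

```text
time_s: 17.4
tcp_pos: [0.5721, -0.0407, 0.0666]
eef_rot: [179.9, 0.0, 126.6]
contact_force: [1.2, 4.5, -3.0]
gripper_width: 0.0406
gripper_force: 30.5
```

```bash
python3 st.py
```

```text
17.4 [ 0.5721 -0.0407  0.0666] [1.7993e+02 2.0000e-02 1.2659e+02] F [ 1.2  4.5 -3. ] M [ 1.84 -0.67  1.06] 0.0406 30.5 [  15.   21.  -25.   -0.  -44. -159.]
```

Emit:
arm_command(travel=[[0,0,0],[0,0,0]], delta_rot=[[0,0,-0.028],[0,0,-0.028]])

```text
time_s: 17.65
tcp_pos: [0.5722, -0.0407, 0.0666]
eef_rot: [179.9, 0.0, 124.1]
contact_force: [2.0, 6.1, -3.2]
gripper_width: 0.0407
gripper_force: 30.6
```

```bash
python3 st.py;  python3 -c "
from h import *
cap('wrist','w6')"
```

```text
17.65 [ 0.5722 -0.0407  0.0666] [1.7992e+02 2.0000e-02 1.2409e+02] F [ 2.   6.1 -3.2] M [ 1.8  -0.74  1.08] 0.0407 30.6 [  15.   21.  -25.   -0.  -44. -161.]
```

View pics/w6.png

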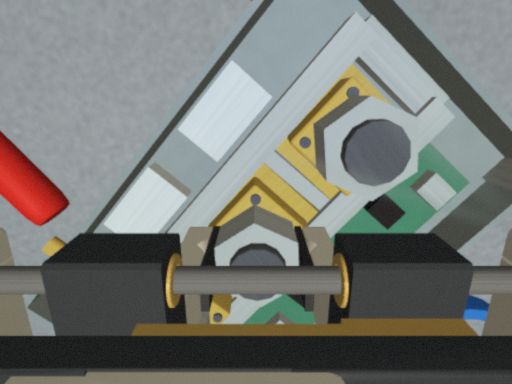

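Torque is about 1.07 N m, so nut 2 is snug. Next is nut 1.

Emit:
arm_command(travel=[[0,0,0],[0,0,0],[0,0,0.08],[0,0,0.15],[-0.008,-0.07,0.15],[-0.017,-0.147,0.15],[-0.017,-0.147,0.15],[-0.017,-0.147,0.15],[-0.017,-0.147,0.15],[-0.017,-0.147,0.15],[-0.017,-0.147,0.08],[-0.017,-0.147,0],[-0.017,-0.147,0],[-0.017,-0.147,0]], delta_rot=[[0,0,0.01],[0,0,0.01],[0,0,0.01],[0,0,0.1],[0,0,0.2],[0,0,0.3],[0,0,0.4],[0,0,0.5],[0,0,0.6],[0,0,0.622],[0,0,0.622],[0,0,0.622],[0,0,0.622],[0,0,0.622]], grip=0.6)

```text
time_s: 19.45
tcp_pos: [0.5637, -0.1151, 0.0677]
eef_rot: [-180.0, 0.0, 179.8]
contact_force: [0.8, -0.6, -0.2]
gripper_width: 0.0527
gripper_force: 0.0
```

Emit:
arm_command(travel=[[0,0,0],[0,0,0],[0,0,0],[0,0,0],[0,0,0]], delta_rot=[[0,0,0],[0,0,0],[0,0,0],[0,0,0],[0,0,0]], grip=0.35, newtons=30)

```text
time_s: 20.08
tcp_pos: [0.5639, -0.1156, 0.0682]
eef_rot: [-180.0, 0.1, 179.8]
contact_force: [0.1, -4.3, 7.3]
gripper_width: 0.0406
gripper_force: 28.8
```

```bash
python3 st.py
```

```text
20.075 [ 0.5639 -0.1156  0.0682] [-1.7996e+02  1.4000e-01  1.7983e+02] F [ 0.1 -4.3  7.3] M [-1.53  0.17 -0.  ] 0.0406 28.8 [  8.  21. -25.   0. -44. -98.]
```

Emit:
arm_command(travel=[[0,-0.001,0],[0,-0.001,0],[0,-0.001,0],[0,-0.001,0],[0,-0.001,0],[0,-0.001,0],[0,-0.001,0]], delta_rot=[[0,0,-0.1],[0,0,-0.2],[0,0,-0.3],[0,0,-0.4],[0,0,-0.48],[0,0,-0.519],[0,0,-0.519]])

```text
time_s: 20.95
tcp_pos: [0.564, -0.1155, 0.0682]
eef_rot: [179.9, 0.1, 133.1]
contact_force: [-1.0, -0.7, 8.1]
gripper_width: 0.0406
gripper_force: 28.8
```

Emit:
arm_command(travel=[[0,0,0],[0,0,0],[0,0,0],[0,0,0],[0,0,0],[0,0,0],[0,0,0],[0,0,0],[0,0,0],[0,0,0],[0,0,0]], delta_rot=[[0,0,0],[0,0,0],[0,0,0],[0,0,0.1],[0,0,0.2],[0,0,0.3],[0,0,0.4],[0,0,0.5],[0,0,0.6],[0,0,0.667],[0,0,0.667]], grip=0.62)

```text
time_s: 22.32
tcp_pos: [0.5629, -0.1155, 0.0664]
eef_rot: [180.0, -0.0, -166.9]
contact_force: [-0.2, 1.1, 0.9]
gripper_width: 0.0547
gripper_force: 0.0
```

Emit:
arm_command(travel=[[0,0,0],[0,0,0],[0,0,0],[0,0,0],[0,0,0]], delta_rot=[[0,0,0],[0,0,0],[0,0,0],[0,0,0],[0,0,0]], grip=0.35, newtons=30)

```text
time_s: 22.95
tcp_pos: [0.563, -0.1158, 0.0666]
eef_rot: [-180.0, -0.0, -166.9]
contact_force: [0.7, -4.5, -0.6]
gripper_width: 0.0403
gripper_force: 29.7
```

Emit:
arm_command(travel=[[0,0,0],[0,0,0],[0,0,0],[0,0,0],[0,0,0],[0,0,0],[0,0,0],[0,0,0]], delta_rot=[[0,0,-0.1],[0,0,-0.2],[0,0,-0.3],[0,0,-0.4],[0,0,-0.5],[0,0,-0.6],[0,0,-0.68],[0,0,-0.69]])

```text
time_s: 23.95
tcp_pos: [0.5633, -0.115, 0.0666]
eef_rot: [179.9, 0.0, 131.1]
contact_force: [0.9, 0.5, 0.1]
gripper_width: 0.0404
gripper_force: 29.8
```

```bash
python3 st.py
```

```text
23.95 [ 0.5633 -0.115   0.0666] [179.95   0.   131.05] F [0.9 0.5 0.1] M [ 0.24 -0.53  0.27] 0.0404 29.8 [   8.   21.  -25.   -0.  -44. -147.]
```

Emit:
arm_command(travel=[[0,0,0],[0,0,0]], delta_rot=[[0,0,-0.03],[0,0,-0.03]])

```text
time_s: 24.2
tcp_pos: [0.5633, -0.115, 0.0666]
eef_rot: [179.9, 0.0, 128.5]
contact_force: [1.1, 2.4, -0.1]
gripper_width: 0.0406
gripper_force: 29.7
```

```bash
python3 st.py
```

```text
24.2 [ 0.5633 -0.115   0.0666] [179.95   0.   128.47] F [ 1.1  2.4 -0.1] M [ 0.71 -0.67  0.11] 0.0406 29.7 [   8.   21.  -25.   -0.  -44. -149.]
```

Emit:
arm_command(travel=[[0,0,0],[0,0,0]], delta_rot=[[0,0,-0.03],[0,0,-0.03]])

```text
time_s: 24.45
tcp_pos: [0.5635, -0.1153, 0.0666]
eef_rot: [180.0, 0.0, 125.8]
contact_force: [2.3, 0.6, -2.8]
gripper_width: 0.0409
gripper_force: 30.4
```

```bash
python3 st.py
```

```text
24.45 [ 0.5635 -0.1153  0.0666] [1.7996e+02 3.0000e-02 1.2585e+02] F [ 2.3  0.6 -2.8] M [ 0.08 -1.18  0.89] 0.0409 30.4 [   8.   21.  -25.    0.  -44. -152.]
```

Emit:
arm_command(travel=[[0,0,0],[0,0,0]], delta_rot=[[0,0,-0.03],[0,0,-0.03]])

```text
time_s: 24.7
tcp_pos: [0.5635, -0.1153, 0.0666]
eef_rot: [180.0, 0.0, 123.1]
contact_force: [2.8, 0.9, -2.8]
gripper_width: 0.0406
gripper_force: 30.6
```

```bash
python3 st.py;  python3 -c "
from h import *
cap('wrist','w7')"
```

```text
24.7 [ 0.5635 -0.1153  0.0666] [1.7996e+02 3.0000e-02 1.2312e+02] F [ 2.8  0.9 -2.8] M [ 0.15 -1.44  1.06] 0.0406 30.6 [   8.   21.  -25.    0.  -44. -155.]
```

All three nuts held at about 1.05 N m, so all are snug. I rise and look at the wrench and nuts.

Emit:
arm_command(travel=[[0,0,0],[0,0,0],[0,0,0.1],[0,0,0.2],[-0.03,-0.1,0.3],[-0.13,-0.2,0.37],[-0.13,-0.34,0.37],[-0.13,-0.34,0.37],[-0.13,-0.34,0.37],[-0.13,-0.34,0.37]], delta_rot=[[0,0,0.01],[0,0,0.01],[0,0,0.01],[0,0,0.1],[0,0,0.2],[0,0,0.3],[0,0,0.4],[0,0,0.503],[0,0,0.503],[0,0,0.503]], grip=0.6)

```text
time_s: 26.0
tcp_pos: [0.4974, -0.2853, 0.2512]
eef_rot: [180.0, -0.1, 168.0]
contact_force: [0.8, 0.1, -0.5]
gripper_width: 0.0521
gripper_force: 0.0
```

```bash
python3 st.py
cat > wr.py <<'E'
from h import *
np.set_printoptions(precision=4,suppress=True)
import sys
w=cap('wrist',sys.argv[1]); z=float(sys.argv[2])
c=proj(w,(.53,-.292,.017));print(c)
hsv=cv2.cvtColor(w['img'],cv2.COLOR_RGB2HSV)
mat=cv2.inRange(hsv,(75,40,60),(100,140,255));x0,y0,ww,hh=cv2.boundingRect(mat)
n,l,st,ce=cv2.connectedComponentsWithStats(mat);i=1+st[1:,4].argmax();hull=cv2.convexHull(np.argwhere(l==i)[:,::-1].astype(np.int32))
H=np.zeros_like(mat);cv2.fillConvexPoly(H,hull,1);H=cv2.erode(H,np.ones((5,5)))
m=((H>0)&(mat==0)).astype(np.uint8);n,l,st,ce=cv2.connectedComponentsWithStats(m);i=1+st[1:,4].argmax()
P=np.argwhere(l==i)[:,::-1];Q=np.array([plane(w,p,z)[:2] for p in P])*1000
print(cv2.minAreaRect(Q.astype(np.float32)),cv2.boxPoints(cv2.minAreaRect(Q.astype(np.float32))))
B=P[w['img'][P[:,1],P[:,0]].max(1)<60];Q=np.array([plane(w,p,z)[:2] for p in B])*1000;print('black',cv2.minAreaRect(Q.astype(np.float32)),cv2.boxPoints(cv2.minAreaRect(Q.astype(np.float32))))
E
python3 wr.py w8 .017
```

```text
26.0 [ 0.4974 -0.2853  0.2512] [ 1.7998e+02 -6.0000e-02  1.6805e+02] F [ 0.8  0.1 -0.5] M [-0.04 -0.19  0.08] 0.0521 0.0 [-10.  11. -12.  -0. -67. -92.]
[255.9927 187.9851]
((526.842041015625, -292.81121826171875), (65.31057739257812, 219.5183868408203), 79.37276458740234) [[ 412.9432 -304.6648]
 [ 628.6964 -345.148 ]
 [ 640.7408 -280.9577]
 [ 424.9877 -240.4744]]
black ((467.87744140625, -278.9214172363281), (21.24449920654297, 96.12743377685547), 77.54669952392578) [[ 418.654  -278.9291]
 [ 512.5197 -299.6584]
 [ 517.101  -278.9138]
 [ 423.2352 -258.1844]]
```

View pics/w8.png

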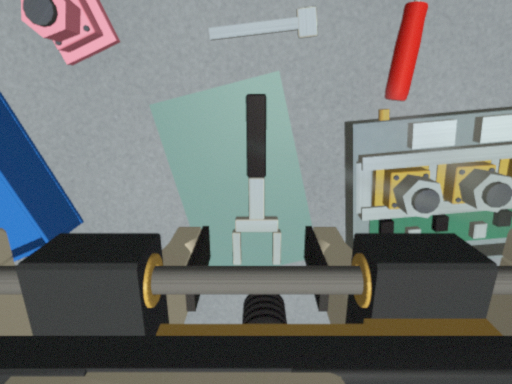

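The wrench is unmoved: grip at (256,135), head at (256,235). I descend and grasp it.

Emit:
arm_command(travel=[[0,0,-0.12],[0,0,-0.24],[0,0,-0.36],[0,0,-0.42],[0,0,-0.44],[0,0,-0.453],[0,0,-0.453]], delta_rot=[[0,0,0],[0,0,0],[0,0,0],[0,0,0],[0,0,0],[0,0,0],[0,0,0]])

```text
time_s: 26.92
tcp_pos: [0.4987, -0.2854, 0.0259]
eef_rot: [-180.0, 0.1, 168.2]
contact_force: [-0.4, -0.5, 0.4]
gripper_width: 0.0527
gripper_force: 0.0
```

Emit:
arm_command(travel=[[0,0,0],[0,0,0],[0,0,0],[0,0,0],[0,0,0],[0,0,0]], delta_rot=[[0,0,0],[0,0,0],[0,0,0],[0,0,0],[0,0,0],[0,0,0]], grip=0.1, newtons=60)

```text
time_s: 27.68
tcp_pos: [0.4981, -0.2856, 0.0254]
eef_rot: [-180.0, 0.0, 168.2]
contact_force: [-1.5, 0.5, 5.2]
gripper_width: 0.0233
gripper_force: 60.0
```

```bash
python3 st.py
```

```text
27.675 [ 0.4981 -0.2856  0.0254] [-1.7999e+02  2.0000e-02  1.6822e+02] F [-1.5  0.5  5.2] M [ 0.02  0.39 -0.06] 0.0233 60.0 [-10.  25. -27.   0. -39. -91.]
```

Grasped at 23.3 mm with 60 N. I lift and carry it to hover at nut 1.

Emit:
arm_command(travel=[[0,0,0.06],[0,0,0.15],[0,0,0.2],[-0.03,0.08,0.23],[-0.06,0.16,0.23],[-0.08,0.23,0.23],[-0.103,0.285,0.23],[-0.103,0.285,0.21],[-0.103,0.285,0.2],[-0.103,0.285,0.2]], delta_rot=[[0,0,0],[0,0,0],[0,0,0],[0,0,0.07],[0,0,0.14],[0,0,0.21],[0,0,0.281],[0,0,0.281],[0,0,0.281],[0,0,0.281]])

```text
time_s: 28.92
tcp_pos: [0.4461, -0.1435, 0.1242]
eef_rot: [180.0, -0.1, -166.6]
contact_force: [-0.6, 0.2, -3.3]
gripper_width: 0.0234
gripper_force: 60.0
```

```bash
python3 st.py
python3 - <<'E'
from h import *
s=cap('scene','s1');d=cap('side','d1')
def crop(im,c,k): 
    x,y=map(int,c);return cv2.resize(im['img'][max(0,y-k):y+k,max(0,x-k):x+k,::-1],(400,400),interpolation=2)
print(proj(s,(.55,-.12,.08)),proj(d,(.55,-.12,.08)))
cv2.imwrite('pics/hov.png',np.hstack([crop(s,proj(s,(.53,-.12,.08)),50),crop(d,proj(d,(.53,-.12,.08)),60)]))
E
```

```text
28.925 [ 0.4461 -0.1435  0.1242] [ 1.7998e+02 -1.0000e-01 -1.6658e+02] F [-0.6  0.2 -3.3] M [-0.06 -0.09  0.01] 0.0234 60.0 [  6.   8. -34.  -0. -48. -83.]
[255.05992965 206.30030034] [257.40663563 210.90599428]
```

View pics/hov.png

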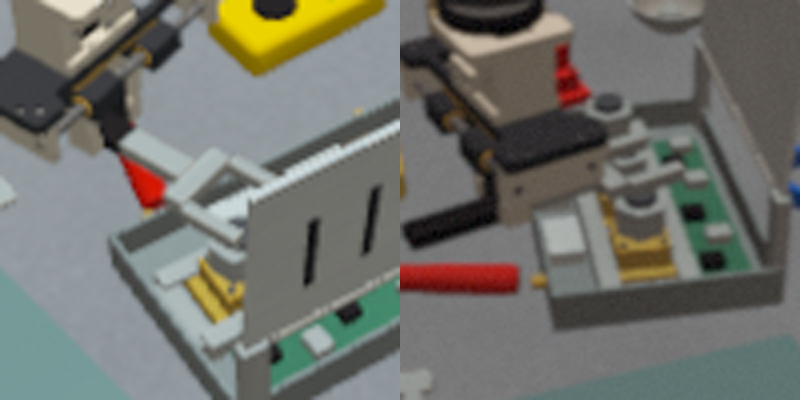

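The wrench head is held level above nut 1, jaws straddling the cap in both views. I lower it slowly.

Emit:
arm_command(travel=[[0,0,-0.03],[0,0,-0.045],[0,0,-0.055],[0,0,-0.065],[0,0,-0.07]], delta_rot=[[0,0,0],[0,0,0],[0,0,0],[0,0,0],[0,0,0]])

```text
time_s: 29.65
tcp_pos: [0.4467, -0.1431, 0.09]
eef_rot: [-180.0, 0.0, -166.5]
contact_force: [-0.5, -0.6, -2.5]
gripper_width: 0.0231
gripper_force: 60.0
```

```bash
python3 st.py
```

```text
29.65 [ 0.4467 -0.1431  0.09  ] [-1.7999e+02  1.0000e-02 -1.6651e+02] F [-0.5 -0.6 -2.5] M [-0.48 -0.14 -0.2 ] 0.0231 60.0 [  6.  11. -36.   0. -43. -83.]
```

Underside is at 67.6 mm with almost no contact force, so the jaws are around the hex. I lower further.

Emit:
arm_command(travel=[[0,0,-0.01],[0,0,-0.02],[0,0,-0.03],[0,0,-0.034],[0,0,-0.034]], delta_rot=[[0,0,0],[0,0,0],[0,0,0],[0,0,0],[0,0,0]])

```text
time_s: 30.28
tcp_pos: [0.4464, -0.143, 0.0729]
eef_rot: [180.0, -0.0, -166.5]
contact_force: [-0.2, -0.9, -2.7]
gripper_width: 0.0234
gripper_force: 60.0
```

```bash
python3 st.py
python3 - <<'E'
import numpy as np
# arc shifts for grip point relative to start angle 13.5 about nut, radius .12
t0=13.5
for t in np.arange(t0,-26,-3.5):
    a,b=np.radians(t),np.radians(t0);print(round(t-t0,1),round((t-t0)/90,3),((np.cos(b)-np.cos(a))*.24).round(4),((np.sin(b)-np.sin(a))*.24).round(4))
E
```

```text
30.275 [ 0.4464 -0.143   0.0729] [ 1.800e+02 -3.000e-02 -1.665e+02] F [-0.2 -0.9 -2.7] M [-0.53 -0.1  -0.17] 0.0234 60.0 [  6.  12. -37.  -0. -40. -83.]
0.0 0.0 0.0 0.0
-3.5 -0.039 -0.003 0.0144
-7.0 -0.078 -0.0051 0.0289
-10.5 -0.117 -0.0063 0.0435
-14.0 -0.156 -0.0066 0.0581
-17.5 -0.194 -0.006 0.0728
-21.0 -0.233 -0.0046 0.0874
-24.5 -0.272 -0.0022 0.1018
-28.0 -0.311 0.001 0.1161
-31.5 -0.35 0.0051 0.1302
-35.0 -0.389 0.0101 0.144
-38.5 -0.428 0.0159 0.1575
```

Seated freely. I swing clockwise along the arc.

Emit:
arm_command(travel=[[-0.003,0.0144,0],[-0.0051,0.0289,0],[-0.0063,0.0435,0],[-0.0066,0.0581,0],[-0.006,0.0728,0],[-0.0046,0.0874,0],[-0.0022,0.1018,0],[-0.0022,0.1018,0]], delta_rot=[[0,0,-0.039],[0,0,-0.078],[0,0,-0.117],[0,0,-0.156],[0,0,-0.194],[0,0,-0.233],[0,0,-0.272],[0,0,-0.272]])

```text
time_s: 31.28
tcp_pos: [0.4467, -0.0926, 0.0737]
eef_rot: [-179.9, 0.1, 169.1]
contact_force: [4.4, -9.6, -3.9]
gripper_width: 0.0234
gripper_force: 60.0
```

```bash
python3 st.py
```

```text
31.275 [ 0.4467 -0.0926  0.0737] [-1.7995e+02  1.3000e-01  1.6907e+02] F [ 4.4 -9.6 -3.9] M [-3.85 -1.8  -0.04] 0.0234 60.0 [  13.   11.  -39.    0.  -40. -114.]
```

Emit:
arm_command(travel=[[0.0032,0.0143,0],[0.0073,0.0284,0],[0.0123,0.0422,0],[0.0123,0.0422,0]], delta_rot=[[0,0,-0.039],[0,0,-0.078],[0,0,-0.117],[0,0,-0.117]])

```text
time_s: 31.78
tcp_pos: [0.4528, -0.0717, 0.0736]
eef_rot: [-180.0, 0.1, 158.5]
contact_force: [4.5, -11.2, -3.9]
gripper_width: 0.0234
gripper_force: 60.0
```

```bash
python3 st.py;python3 - <<'E'
import numpy as np
t0=13.5-35
for t in np.arange(t0,-36,-2):
    a,b=np.radians(t),np.radians(t0);print(round(t,1),round((t-t0)/90,3),((np.cos(b)-np.cos(a))*.24).round(4),((np.sin(b)-np.sin(a))*.24).round(4))
E
```

```text
31.775 [ 0.4528 -0.0717  0.0736] [-1.7995e+02  1.2000e-01  1.5854e+02] F [  4.5 -11.2  -3.9] M [-4.28 -2.03  0.02] 0.0234 60.0 [  16.   11.  -39.    0.  -40. -127.]
-21.5 0.0 0.0 0.0
-23.5 -0.022 0.0032 0.0077
-25.5 -0.044 0.0067 0.0154
-27.5 -0.067 0.0104 0.0229
-29.5 -0.089 0.0144 0.0302
-31.5 -0.111 0.0187 0.0374
-33.5 -0.133 0.0232 0.0445
-35.5 -0.156 0.0279 0.0514
```

Emit:
arm_command(travel=[[0.0032,0.0077,0],[0.0067,0.0154,0],[0.0104,0.0229,0],[0.0104,0.0229,0]], delta_rot=[[0,0,-0.022],[0,0,-0.044],[0,0,-0.067],[0,0,-0.067]])

```text
time_s: 32.28
tcp_pos: [0.4578, -0.0605, 0.0736]
eef_rot: [-179.9, 0.1, 152.5]
contact_force: [5.7, -12.4, -4.4]
gripper_width: 0.0231
gripper_force: 60.0
```

```bash
python3 st.py
```

```text
32.275 [ 0.4578 -0.0605  0.0736] [-1.7995e+02  1.2000e-01  1.5253e+02] F [  5.7 -12.4  -4.4] M [-4.69 -2.13  0.09] 0.0231 60.0 [  17.   12.  -38.    0.  -40. -135.]
```

Emit:
arm_command(travel=[[0.004,0.0073,0],[0.004,0.0073,0]], delta_rot=[[0,0,-0.022],[0,0,-0.022]])

```text
time_s: 32.52
tcp_pos: [0.4598, -0.057, 0.0736]
eef_rot: [-179.9, 0.1, 150.6]
contact_force: [6.0, -13.0, -4.4]
gripper_width: 0.0234
gripper_force: 60.0
```

Emit:
arm_command(travel=[[0.0043,0.0072,0],[0.0043,0.0072,0]], delta_rot=[[0,0,-0.022],[0,0,-0.022]])

```text
time_s: 32.78
tcp_pos: [0.4617, -0.0534, 0.0735]
eef_rot: [-179.9, 0.1, 148.6]
contact_force: [5.4, -13.6, -4.5]
gripper_width: 0.023
gripper_force: 60.0
```

```bash
python3 st.py
```

```text
32.775 [ 0.4617 -0.0534  0.0735] [-1.7993e+02  1.0000e-01  1.4857e+02] F [  5.4 -13.6  -4.5] M [-4.76 -2.    0.14] 0.023 60.0 [  18.   12.  -38.    0.  -40. -139.]
```

Emit:
arm_command(travel=[[0.0045,0.0071,0],[0.0045,0.0071,0]], delta_rot=[[0,0,-0.022],[0,0,-0.022]])

```text
time_s: 33.02
tcp_pos: [0.4639, -0.05, 0.0735]
eef_rot: [-179.9, 0.1, 146.6]
contact_force: [5.5, -12.3, -4.1]
gripper_width: 0.0233
gripper_force: 60.0
```

```bash
python3 st.py
python3 - <<'E'
from h import *
c=cap('wrist','w9'); cv2.imwrite('pics/w9x.png',np.hstack([c['img'][:,:,::-1]]))
d=cap('side','d2');s=cap('scene','s2')
def crop(im,X,k): 
    x,y=map(int,proj(im,X));return cv2.resize(im['img'][max(0,y-k):y+k,max(0,x-k):x+k,::-1],(390,390),interpolation=2)
cv2.imwrite('pics/v13.png',np.hstack([crop(d,(.54,-.11,.06),45),crop(s,(.54,-.11,.06),45)]))
E
```

```text
33.025 [ 0.4639 -0.05    0.0735] [-1.7993e+02  1.0000e-01  1.4658e+02] F [  5.5 -12.3  -4.1] M [-4.84 -1.96  0.22] 0.0233 60.0 [  18.   12.  -38.    0.  -40. -142.]
```

View pics/v13.png

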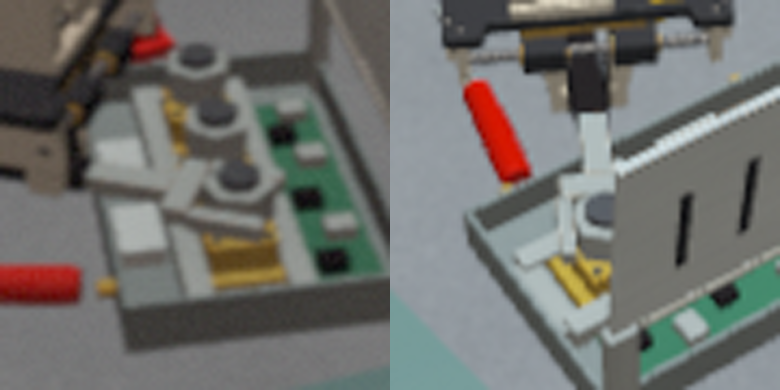

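The wrench is well seated on nut 1, jaws around the hex in both crops. Force is still turning-level, so I continue in small steps.

Emit:
arm_command(travel=[[0.0047,0.0069,0],[0.0047,0.0069,0],[0.0047,0.0069,0]], delta_rot=[[0,0,-0.022],[0,0,-0.022],[0,0,-0.022]])

```text
time_s: 33.55
tcp_pos: [0.4662, -0.0466, 0.0735]
eef_rot: [-179.9, 0.1, 144.6]
contact_force: [4.6, -13.2, -4.6]
gripper_width: 0.023
gripper_force: 60.0
```

Emit:
arm_command(travel=[[0.005,0.0067,0],[0.005,0.0067,0],[0.005,0.0067,0]], delta_rot=[[0,0,-0.022],[0,0,-0.022],[0,0,-0.022]])

```text
time_s: 33.92
tcp_pos: [0.4682, -0.0435, 0.0734]
eef_rot: [-179.9, 0.1, 142.7]
contact_force: [4.6, -14.2, -4.1]
gripper_width: 0.0229
gripper_force: 60.1
```

```bash
python3 st.py
```

```text
33.925 [ 0.4682 -0.0435  0.0734] [-1.7988e+02  8.0000e-02  1.4266e+02] F [  4.6 -14.2  -4.1] M [-5.32 -1.75  0.39] 0.0229 60.1 [  19.   12.  -37.    0.  -40. -146.]
```

Emit:
arm_command(travel=[[0.0051,0.0066,0],[0.0051,0.0066,0],[0.0051,0.0066,0]], delta_rot=[[0,0,-0.022],[0,0,-0.022],[0,0,-0.022]])

```text
time_s: 34.3
tcp_pos: [0.4702, -0.0405, 0.0732]
eef_rot: [-179.8, 0.0, 140.7]
contact_force: [3.4, -15.4, -2.9]
gripper_width: 0.0235
gripper_force: 60.2
```

```bash
python3 st.py
python3 - <<'E'
from h import *
np.set_printoptions(precision=4,suppress=True)
c=cap('wrist','w10'); cv2.imwrite('pics/w10c.png',c['img'][:,:,::-1])
E
```

```text
34.3 [ 0.4702 -0.0405  0.0732] [-1.7983e+02  5.0000e-02  1.4068e+02] F [  3.4 -15.4  -2.9] M [-5.51 -1.3   0.54] 0.0235 60.2 [  19.   13.  -37.    0.  -40. -149.]
```

View pics/w10c.png

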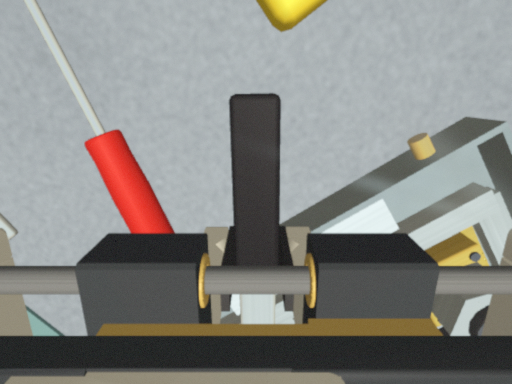

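Emit:
arm_command(travel=[[0.0054,0.0064,0],[0.0054,0.0064,0],[0.0054,0.0064,0]], delta_rot=[[0,0,-0.022],[0,0,-0.022],[0,0,-0.022]])

```text
time_s: 34.72
tcp_pos: [0.4722, -0.0377, 0.073]
eef_rot: [-179.7, 0.0, 138.7]
contact_force: [2.5, -16.3, -3.7]
gripper_width: 0.0234
gripper_force: 60.4
```

```bash
python3 st.py
python3 - <<'E'
from h import *
np.set_printoptions(precision=4,suppress=True)
def handle(f):
    w=load(f) if f!='w11' else cap('wrist','w11')
    P=[]
    for row in range(105,225,5):
        g=w['img'][row,200:320].max(1).astype(int);x=np.where(g<75)[0]+200
        if len(x)>10:P.append((row,x.min(),x.max()))
    P=np.array(P);s=r.get_state();z=.0645
    L=np.array([plane(w,((a+b)/2,rw),z)[:2] for rw,a,b in P]);d=L[-1]-L[0];v=np.polyfit(L[:,0],L[:,1],1);print(f,'handle yaw',np.degrees(np.arctan(v[0])),L[0],L[-1],[np.linalg.norm(plane(w,(a,rw),z)-plane(w,(b+1,rw),z)) for rw,a,b in P[::8]])
handle('w9');handle('w10');handle('w11')
E
```

```text
34.725 [ 0.4722 -0.0377  0.073 ] [-1.7975e+02  2.0000e-02  1.3873e+02] F [  2.5 -16.3  -3.7] M [-6.1  -0.91  0.78] 0.0234 60.4 [  19.   13.  -37.    0.  -40. -151.]
w9 handle yaw -33.185132220103526 [ 0.4005 -0.0086] [ 0.4484 -0.0396] [np.float64(0.022951344342577177), np.float64(0.022869168405003523), np.float64(0.02278059148366403)]
w10 handle yaw -38.64288788136373 [0.411  0.0067] [ 0.4555 -0.0288] [np.float64(0.022916171070271885), np.float64(0.02235571279774426), np.float64(0.022739898183730387)]
w11 handle yaw -40.096103192001635 [0.4144 0.0111] [ 0.4578 -0.0255] [np.float64(0.022895729169777185), np.float64(0.022809401141496082), np.float64(0.02271630685203689)]
```

Torque is rising steadily (1.4 → 1.7 → 2.1 N m), so the nut is on its stop. I back off within the jaw play and check for zero load.

Emit:
arm_command(travel=[[-0.017,-0.022,0],[-0.0322,-0.0463,0],[-0.0322,-0.0463,0]], delta_rot=[[0,0,0.07],[0,0,0.15],[0,0,0.15]])

```text
time_s: 35.15
tcp_pos: [0.4577, -0.0592, 0.0736]
eef_rot: [179.9, 0.1, 152.2]
contact_force: [3.4, -2.6, -3.1]
gripper_width: 0.0236
gripper_force: 60.0
```

```bash
python3 st.py
```

```text
35.15 [ 0.4577 -0.0592  0.0736] [1.7995e+02 9.0000e-02 1.5218e+02] F [ 3.4 -2.6 -3.1] M [-1.18 -1.09 -0.05] 0.0236 60.0 [  17.   12.  -38.    0.  -40. -135.]
```

Emit:
arm_command(travel=[[-0.0056,-0.0112,0],[-0.0056,-0.0112,0.04],[-0.0056,-0.0112,0.1],[0,-0.02,0.2],[0.02,-0.03,0.32],[0.02,-0.03,0.44],[0.02,-0.03,0.5],[0.02,-0.03,0.5],[0.02,-0.03,0.5]], delta_rot=[[0,0,0.033],[0,0,0.033],[0,0,0.033],[0,0,0.1],[0,0,0.2],[0,0,0.309],[0,0,0.309],[0,0,0.309],[0,0,0.309]])

```text
time_s: 36.28
tcp_pos: [0.4662, -0.0734, 0.3217]
eef_rot: [180.0, -0.1, 179.9]
contact_force: [-1.1, -0.9, -3.4]
gripper_width: 0.0231
gripper_force: 59.8
```

```bash
python3 st.py
cat > nuts.py <<'E'
from h import *
import sys
np.set_printoptions(precision=1,suppress=True)
w=cap('wrist',sys.argv[1])
N=[(.5633,-.1155),(.5718,-.0412),(.5803,.0333)]
g=cv2.GaussianBlur(cv2.cvtColor(w['img'],cv2.COLOR_RGB2GRAY).astype(np.float32),(3,3),0)
gx=cv2.Sobel(g,cv2.CV_32F,1,0);gy=cv2.Sobel(g,cv2.CV_32F,0,1)
for i,(x,y) in enumerate(N):
    # recenter on the dark cap
    u0,v0=proj(w,(x,y,.08));L=np.hypot(*(proj(w,(x+.014,y,.08))-(u0,v0)))
    # sample gradient along each hex edge direction: profile by radius at rotated flats on plane z=.072
    best=[]
    for a in np.arange(0,60,1.):
        t=0
        for k in range(6):
            n=np.radians(a+30+60*k);nv=np.array([np.cos(n),np.sin(n)]);tv=np.array([-nv[1],nv[0]])
            for q in np.linspace(-.009,.009,9):
                p=np.array([x,y])+nv*.02+tv*q
                e=[proj(w,(*(p+nv*o),.072)) for o in(-.0015,.0015)]
                if not all(0<=c[0]<511 and 0<=c[1]<383 for c in e): continue
                v=[w['img'][int(round(c[1])),int(round(c[0]))].astype(float) for c in e]
                t+=min(np.abs(v[0]-v[1]).sum(),90)
        best.append(t)
    b=np.array(best);o=b.argsort()[::-1][:5];print(i+1,'px',u0.round(),v0.round(),'L',L,'angles',o,b[o],'med',np.median(b))
E
python3 nuts.py w12
```

```text
36.275 [ 0.4662 -0.0734  0.3217] [ 1.7998e+02 -1.2000e-01  1.7989e+02] F [-1.1 -0.9 -3.4] M [ 0.   -0.06 -0.06] 0.0231 59.8 [  15.   -2.  -16.   -0.  -75. -105.]
1 px 224.0 232.0 L 9.522603426535579 angles [39 41 40 51 50] [2310. 2290. 2283. 2276. 2258.] med 1895.0
2 px 280.0 238.0 L 9.407198728288177 angles [18 19 25  3 13] [1467. 1452. 1448. 1419. 1410.] med 1285.0
3 px 335.0 244.0 L 9.32398303261045 angles [ 6  7  8 12 13] [2179. 2132. 2126. 2090. 2055.] med 1873.0
```

By edge fit nut 1 sits at about 39–41° (mod 60), against 39.2° expected at its stop. It is done. Next is nut 2.

Emit:
arm_command(travel=[[-0.022,0.006,-0.1],[-0.022,0.006,-0.2],[-0.022,0.006,-0.3],[-0.022,0.006,-0.36],[-0.022,0.006,-0.392],[-0.022,0.006,-0.392],[-0.022,0.006,-0.392]], delta_rot=[[0,0,0.05],[0,0,0.1],[0,0,0.157],[0,0,0.157],[0,0,0.157],[0,0,0.157],[0,0,0.157]])

```text
time_s: 37.2
tcp_pos: [0.456, -0.0707, 0.1271]
eef_rot: [-180.0, -0.0, -166.0]
contact_force: [-0.0, 0.1, -0.9]
gripper_width: 0.0235
gripper_force: 60.0
```

```bash
for i in 1 2 3; do python3 st.py; python3 -c "
from h import *
viewer.capture('side')"; done
```

```text
37.2 [ 0.456  -0.0707  0.1271] [-1.7999e+02 -5.0000e-02 -1.6596e+02] F [-0.   0.1 -0.9] M [0.02 0.12 0.06] 0.0235 60.0 [ 16.   7. -35.   0. -48. -92.]
37.25 [ 0.4561 -0.0706  0.1273] [ 1.8000e+02 -1.0000e-02 -1.6596e+02] F [-0.6  0.2 -2.4] M [0.03 0.11 0.01] 0.0231 60.0 [ 16.   7. -35.  -0. -48. -92.]
37.3 [ 0.4562 -0.0706  0.1274] [ 1.8000e+02  2.0000e-02 -1.6596e+02] F [-1.1 -0.5 -1.9] M [-0.02  0.11  0.02] 0.0236 60.0 [ 16.   7. -35.  -0. -48. -92.]
```

Emit:
arm_command(travel=[[-0.0015,0.0008,-0.03],[-0.0015,0.0008,-0.05],[-0.0015,0.0008,-0.06],[-0.0015,0.0008,-0.07],[-0.0015,0.0008,-0.077]], delta_rot=[[0,0,0],[0,0,0],[0,0,0],[0,0,0],[0,0,0]])

```text
time_s: 37.98
tcp_pos: [0.4557, -0.0702, 0.0886]
eef_rot: [-180.0, 0.0, -166.0]
contact_force: [-2.7, -1.0, 2.9]
gripper_width: 0.0231
gripper_force: 60.0
```

```bash
python3 st.py
```

```text
37.975 [ 0.4557 -0.0702  0.0886] [-1.8000e+02  4.0000e-02 -1.6596e+02] F [-2.7 -1.   2.9] M [-0.27  0.13 -0.11] 0.0231 60.0 [ 16.  10. -37.   0. -42. -92.]
```

Emit:
arm_command(travel=[[0,0,0.012],[-0.0035,0.0164,0.012],[-0.0035,0.0164,0.006],[-0.0035,0.0164,0],[-0.0035,0.0164,-0.006],[-0.0035,0.0164,-0.006]], delta_rot=[[0,0,0],[0,0,-0.044],[0,0,-0.044],[0,0,-0.044],[0,0,-0.044],[0,0,-0.044]])

```text
time_s: 38.72
tcp_pos: [0.4537, -0.0622, 0.0854]
eef_rot: [-180.0, -0.0, -169.9]
contact_force: [-0.9, -0.9, 1.7]
gripper_width: 0.0228
gripper_force: 60.0
```

```bash
python3 st.py
```

```text
38.725 [ 0.4537 -0.0622  0.0854] [-180.    -0.  -169.9] F [-0.9 -0.9  1.7] M [-0.19 -0.08 -0.06] 0.0228 60.0 [ 17.  10. -38.   0. -42. -97.]
```

Emit:
arm_command(travel=[[0,0,-0.008],[0,0,-0.016],[0,0,-0.024],[0,0,-0.024]], delta_rot=[[0,0,0],[0,0,0],[0,0,0],[0,0,0]])

```text
time_s: 39.22
tcp_pos: [0.4533, -0.0621, 0.0731]
eef_rot: [-180.0, -0.1, -169.9]
contact_force: [-2.3, -0.2, 2.6]
gripper_width: 0.0234
gripper_force: 60.0
```

```bash
python3 st.py
cat > arc.py <<'E'
import numpy as np,sys
t0,t1,st=map(float,sys.argv[1:4])
n=int(round(abs(t1-t0)/st))
T=[];Q=[]
for t in np.linspace(t0,t1,n+1)[1:]:
    a,b=np.radians(t),np.radians(t0);T.append([round((np.cos(b)-np.cos(a))*.24,4),round((np.sin(b)-np.sin(a))*.24,4),0]);Q.append([0,0,round((t-t0)/90,3)])
print([[float(v) for v in x] for x in T]);print([[float(v) for v in x] for x in Q])
E
python3 arc.py 10 -32 3.5
```

```text
39.225 [ 0.4533 -0.0621  0.0731] [-1.8000e+02 -5.0000e-02 -1.6992e+02] F [-2.3 -0.2  2.6] M [-0.19  0.33 -0.04] 0.0234 60.0 [ 17.  11. -39.  -0. -40. -97.]
[[-0.0021, 0.0145, 0.0], [-0.0033, 0.0291, 0.0], [-0.0036, 0.0438, 0.0], [-0.0031, 0.0584, 0.0], [-0.0016, 0.073, 0.0], [0.0008, 0.0875, 0.0], [0.004, 0.1018, 0.0], [0.0081, 0.1158, 0.0], [0.0131, 0.1296, 0.0], [0.0188, 0.1431, 0.0], [0.0254, 0.1562, 0.0], [0.0328, 0.1689, 0.0]]
[[0.0, 0.0, -0.039], [0.0, 0.0, -0.078], [0.0, 0.0, -0.117], [0.0, 0.0, -0.156], [0.0, 0.0, -0.194], [0.0, 0.0, -0.233], [0.0, 0.0, -0.272], [0.0, 0.0, -0.311], [0.0, 0.0, -0.35], [0.0, 0.0, -0.389], [0.0, 0.0, -0.428], [0.0, 0.0, -0.467]]
```

Emit:
arm_command(travel=[[-0.0021,0.0145,0],[-0.0033,0.0291,0],[-0.0036,0.0438,0],[-0.0031,0.0584,0],[-0.0016,0.073,0],[0.0008,0.0875,0],[0.004,0.1018,0],[0.0081,0.1158,0],[0.0131,0.1296,0],[0.0188,0.1431,0],[0.0254,0.1562,0],[0.0328,0.1689,0]], delta_rot=[[0,0,-0.039],[0,0,-0.078],[0,0,-0.117],[0,0,-0.156],[0,0,-0.194],[0,0,-0.233],[0,0,-0.272],[0,0,-0.311],[0,0,-0.35],[0,0,-0.389],[0,0,-0.428],[0,0,-0.467]])

```text
time_s: 40.72
tcp_pos: [0.4699, 0.0214, 0.0736]
eef_rot: [-179.9, 0.0, 148.0]
contact_force: [1.1, -9.2, 1.2]
gripper_width: 0.0235
gripper_force: 60.2
```

```bash
cat >> st.py <<'E'
import sys
if len(sys.argv)>1:
    N=[(.5633,-.1155),(.5718,-.0412),(.5803,.0333)][int(sys.argv[1])-1];q=s['tcp_pos'][:2]-N;F=s['contact_force']
    print('ang',np.degrees(np.arctan2(-q[1],-q[0])).round(1),'rad',np.hypot(*q).round(4),'torque',(q[0]*F[1]-q[1]*F[0]+s['moment'][2]).round(2))
E
python3 st.py 2; python3 arc.py -32 -40 2
```

```text
40.725 [0.4699 0.0214 0.0736] [-1.7986e+02  3.0000e-02  1.4803e+02] F [ 1.1 -9.2  1.2] M [-3.73 -0.81  0.57] 0.0235 60.2 [  27.   12.  -37.    0.  -40. -149.]
ang -31.6 rad 0.1196 torque 1.44
[[0.0046, 0.007, 0.0], [0.0094, 0.0139, 0.0], [0.0144, 0.0206, 0.0], [0.0197, 0.0271, 0.0]]
[[0.0, 0.0, -0.022], [0.0, 0.0, -0.044], [0.0, 0.0, -0.067], [0.0, 0.0, -0.089]]
```

Torque is 1.44 N m at −32°. I push on until the stop shows, as with nut 1.

Emit:
arm_command(travel=[[0.0046,0.007,0],[0.0094,0.0139,0],[0.0094,0.0139,0]], delta_rot=[[0,0,-0.022],[0,0,-0.044],[0,0,-0.044]])

```text
time_s: 41.1
tcp_pos: [0.4747, 0.0284, 0.0735]
eef_rot: [-179.9, 0.0, 144.2]
contact_force: [0.6, -7.3, 0.7]
gripper_width: 0.0233
gripper_force: 60.1
```

```bash
python3 st.py 2
```

```text
41.1 [0.4747 0.0284 0.0735] [-1.7987e+02  3.0000e-02  1.4416e+02] F [ 0.6 -7.3  0.7] M [-3.33 -0.72  0.5 ] 0.0233 60.1 [  27.   13.  -37.    0.  -41. -153.]
ang -35.6 rad 0.1195 torque 1.17
```

Emit:
arm_command(travel=[[0.005,0.0067,0],[0.0103,0.0132,0],[0.0103,0.0132,0]], delta_rot=[[0,0,-0.022],[0,0,-0.044],[0,0,-0.044]])

```text
time_s: 41.48
tcp_pos: [0.4796, 0.0349, 0.0735]
eef_rot: [-179.8, 0.0, 140.2]
contact_force: [-0.5, -8.0, 1.1]
gripper_width: 0.0234
gripper_force: 60.1
```

```bash
python3 st.py 2; python3 arc.py -40 -24 5.4
```

```text
41.475 [0.4796 0.0349 0.0735] [-1.7985e+02  3.0000e-02  1.4020e+02] F [-0.5 -8.   1.1] M [-3.26 -0.59  0.54] 0.0234 60.1 [  28.   13.  -36.    0.  -41. -158.]
ang -39.6 rad 0.1195 torque 1.32
[[-0.0135, -0.0178, 0.0], [-0.0254, -0.0367, 0.0], [-0.0354, -0.0567, 0.0]]
[[0.0, 0.0, 0.059], [0.0, 0.0, 0.119], [0.0, 0.0, 0.178]]
```

```bash
cat > hd.py <<'E'
from h import *
import sys
s=r.get_state();w=cap('wrist',sys.argv[1]);P=[]
for row in range(105,225,5):
    g=w['img'][row,200:320].max(1).astype(int);x=np.where(g<75)[0]+200
    if len(x)>10:P.append((row,x.min(),x.max()))
z=s['tcp_pos'][2]-.009
L=np.array([plane(w,((a+b)/2,rw),z)[:2] for rw,a,b in P]);v=np.polyfit(L[:,0],L[:,1],1)
q=L.mean(0)-s['tcp_pos'][:2];th=np.arctan(v[0])
print('handle yaw',np.degrees(th).round(2),'tool',round(s['eef_rot'][2]-180,2),'lateral of TCP from handle line mm',1e3*(-np.sin(th)*q[0]+np.cos(th)*q[1]),'tail dist',np.linalg.norm(L[0]-s['tcp_pos'][:2]), 'width',[round(float(np.linalg.norm(plane(w,(a,rw),z)-plane(w,(b+1,rw),z))),4) for rw,a,b in P[::8]])
g=w['img'][:,256].max(1).astype(int);print('tail row',np.where(g[60:200]<75)[0][:1]+60)
E
python3 hd.py w13; python3 nuts.py w13b; sed -n 1,3p hd.py >/dev/null
python3 - <<'E'
from h import *
w=load('w10');g=w['img'][:,256].max(1).astype(int);print('w10 tail',np.where(g[60:200]<75)[0][:1]+60)
E
```

```text
handle yaw -39.12 tool -39.8 lateral of TCP from handle line mm 0.047102336319979066 tail dist 0.07568299324540893 width [0.0225, 0.0238, 0.0233]
tail row [101]
1 px 159.0 491.0 L 19.083715657337404 angles [59 58 57 56 55] [0 0 0 0 0] med 0.0
2 px 257.0 445.0 L 19.496523338676433 angles [59 58 57 56 55] [0 0 0 0 0] med 0.0
3 px 370.0 392.0 L 20.03057002302774 angles [57 44 47 39 41] [547. 527. 504. 504. 503.] med 390.0
w10 tail [94]
```

Emit:
arm_command(travel=[[-0.0135,-0.0178,0],[-0.0254,-0.0367,0],[-0.0354,-0.0567,0],[-0.0354,-0.0567,0.04],[-0.0354,-0.0567,0.1],[0,-0.03,0.2],[0.03,-0.03,0.32],[0.041,-0.03,0.413],[0.041,-0.03,0.413],[0.041,-0.03,0.413]], delta_rot=[[0,0,0.059],[0,0,0.119],[0,0,0.178],[0,0,0.178],[0,0,0.178],[0,0,0.28],[0,0,0.38],[0,0,0.442],[0,0,0.442],[0,0,0.442]])

```text
time_s: 42.82
tcp_pos: [0.4996, 0.0211, 0.2789]
eef_rot: [180.0, -0.1, 179.9]
contact_force: [-0.4, -0.1, -3.9]
gripper_width: 0.0236
gripper_force: 57.5
```

```bash
python3 st.py; python3 hd.py w14; python3 nuts.py w15
python3 - <<'E'
from h import *
w=load('w15')
for i,(x,y) in enumerate([(.5633,-.1155),(.5718,-.0412),(.5803,.0333)]):
    g=w['img'].astype(int);u,v=proj(w,(x,y,.08)).astype(int);m=((g.max(2)<118)&(g.max(2)-g.min(2)<30)).astype(np.uint8)
    n,l,st,ce=cv2.connectedComponentsWithStats(m);k=l[v,u];print(i+1,(u,v),st[k],plane(w,ce[k],.08).round(4))
E
```

```text
42.825 [0.4996 0.0211 0.2789] [ 1.7999e+02 -1.0000e-01  1.7985e+02] F [-0.4 -0.1 -3.9] M [-0.05 -0.04  0.01] 0.0236 57.5 [  25.    3.  -18.   -0.  -70. -115.]
handle yaw -11.53 tool -0.15 lateral of TCP from handle line mm 1.492915156385663 tail dist 0.04647855808908009 width [0.0176, 0.0315]
tail row [171]
1 px 139.0 222.0 L 11.021616344970605 angles [47 46 52 41 53] [3559. 3533. 3524. 3502. 3488.] med 3016.0
2 px 203.0 229.0 L 10.81540613909879 angles [42 45 41 39 38] [2888. 2867. 2860. 2841. 2826.] med 2316.5
3 px 266.0 235.0 L 10.657127627166256 angles [23 27 22 21 24] [919. 907. 905. 855. 851.] med 721.0
1 (np.int64(139), np.int64(222)) [131 210  22  22 253] [ 0.5605 -0.1116  0.08  ]
2 (np.int64(203), np.int64(228)) [     0      0    512    384 139821] [0.4801 0.019  0.08  ]
3 (np.int64(266), np.int64(235)) [ 122  168  188  107 7066] [0.5623 0.0268 0.08  ]
```

The handle appears to have slid and turned in the grip, probably the slackening event: its tail is now at row 171. I check numerically.

Run:
```python
from h import *
w=cap('wrist','w16');s=cap('side','d3');c=cap('scene','s3')
st=r.get_state();print(st['gripper_force'],st['gripper_width'])
g=w['img'].max(2)
for row in range(150,262,8):
    x=np.where(g[row]<60)[0];print(row,x.min() if len(x) else None,x.max() if len(x) else None,len(x))
# black pixels of handle in side view near tcp and light head: print coarse ascii of side crop
def asc(d,X,k,step):
    u,v=proj(d,X).astype(int);im=cv2.cvtColor(d['img'],cv2.COLOR_RGB2GRAY);print(u,v)
    for y in range(v-k,v+k,step): print(y,''.join(' .:-=+*#%@'[int(im[y:y+step,x:x+max(1,step//1)].mean()/25.6)] if 0<=x<511 and 0<=y<383 else '?' for x in range(u-2*k,u+2*k,1 if step<3 else 2)))
asc(s,(.56,.02,.25),28,2)
```

```text
57.48667445965111 0.02351338401333522
150 None None 0
158 None None 0
166 None None 0
174 241 301 61
182 239 303 65
190 238 304 67
198 238 304 67
206 237 300 64
214 237 295 59
222 236 291 56
230 229 286 58
238 104 410 266
246 95 418 285
254 87 427 290
245 131
103 :::-----========:.......................... ..         ..:-::::::--::::::::::::::::::::::::::--:::::::::::::::::
105 =================--:.....                  .........::::---::::::---:::::::::::::::::::::::::--:::::::::::::::::
107 ===================-. ..::........:::::::::---------------:::::::---:::::::::::::::::----------:::::::::::::::::
109 :-=================-:..::-------------------------------::::::::----------------------::::::::::::::::::::::::::
111 :::-==========-::-==-:..:--------------------------:::--:::----------::::::::::--:::::::::::::::::::::::::::::::
113 :::::--=====-:.  .:-=-------:::--------------------:::---::::::::::::.::::::::::-:::::::::--::::::::::::::::::::
115 ::::::::-===-:.    ..::::---:::--------------------------:::::::::::::::::--------============--==-:::::::::::::
117 ::::::::::::::.. 
[... 1735 characters left out ...]
47 ==================================----=========---::--======================================--------------------
149 ==================================---============---::--===================================---------------------
151 =========--========================-====--=========----=+++==========+==========+++========---------------------
153 ========----=======================-:--:--================---==============++++++++++++++===--------------------
155 ===================================-::::--==============---:--========---==+++===++==+++===---------------------
157 =========------==================---::::--===============----===-======--::-------------:::---------------------
```

The tail has pitched up and the head droops about 24° in the grip. I take the wrench back over its mat, flatten it there and regrasp.

Emit:
arm_command(travel=[[0,-0.1,0],[0,-0.22,0],[0,-0.34,0],[0,-0.46,0],[0,-0.56,0],[-0.003,-0.614,0],[-0.003,-0.614,-0.1],[-0.003,-0.614,-0.2],[-0.003,-0.614,-0.3],[-0.003,-0.614,-0.3]], delta_rot=[[0,0,0],[0,0,-0.02],[0,0,-0.05],[0,0,-0.09],[0,0,-0.128],[0,0,-0.128],[0,0,-0.128],[0,0,-0.128],[0,0,-0.128],[0,0,-0.128]])

```text
time_s: 44.32
tcp_pos: [0.497, -0.2855, 0.1267]
eef_rot: [180.0, -0.4, 168.4]
contact_force: [1.2, 0.2, -1.8]
gripper_width: 0.0232
gripper_force: 59.5
```

```bash
python3 st.py
python3 - <<'E'
from h import *
w=load('w16');s=r.get_state()
# tail 3D by apparent width in w16 (camera frame -> tool relation)
for row,a,b in[(178,240,302),(198,238,304),(222,236,291)]:
    K=w['K'];print(row,(a+b)/2,'depth from width .024:',.024*K[0,0]/(b-a+1))
d=cap('side','d4');g=d['img'].max(2).astype(int)
tcp=s['tcp_pos'];u,v=proj(d,tcp).astype(int);print('tcp px',u,v)
im=cv2.cvtColor(d['img'],cv2.COLOR_RGB2GRAY)
for y in range(v-22,v+50,2): print(y,''.join(' .:-=+*#%@'[int(im[y,x]/25.6)] for x in range(u-60,min(511,u+110),2)))
for q in(-.08,-.044,.12,.142): 
    X=tcp+q*np.array([np.cos(np.radians(-11.6)),np.sin(np.radians(-11.6)),0]);print(q,proj(d,X).round(0))
E
```

```text
44.325 [ 0.497  -0.2855  0.1267] [179.98  -0.37 168.37] F [ 1.2  0.2 -1.8] M [ 0.03 -0.44  0.1 ] 0.0232 59.5 [-10.  17. -21.  -0. -52. -91.]
178 271.0 depth from width .024: 0.11898973973615343
198 271.0 depth from width .024: 0.1118858746772786
222 263.5 depth from width .024: 0.1338634572031726
tcp px 256 238
216 ================--==+=:--:=-----------:..  :--==::==-:--====---============:::::::--=
218 =================-+***-:.:--------::::....:--===-.-=-:--====================:--======
220 =================-+***:...:..:..........:--++++==::=-::-=============================
222 =================-=***:..................--=+==-=:.--:--=============================
224 ============+====--***-..................::--:--==::::--============================-
226 =================-.-**-...................:------=-.::--============================-
228 =================:  :-:................::.....---==::::=============================-
230 =================. .   ..::..........::.:...  :---=:::-=============================:
232 ---------------==:    ...:.::.........:.... ..----==---========
[... 1824 characters left out ...]
74 +=============================================-==-====================-.  ... .:=====
276 +==============================================----=+===================:....:=======
278 +===============================================-----=+==============================
280 +=================================================----===============================
282 +==================================================-----=============================
284 ++===================================================--==============================
286 ++===================================================================================
-0.08 [221. 240.]
-0.044 [237. 239.]
0.12 [310. 235.]
0.142 [320. 234.]
```

The side view shows the head drooping steeply, its tip about touching the mat. With a lighter grip I lower so that it pivots flat.

Emit:
arm_command(travel=[[-0.005,0.001,-0.02],[-0.01,0.002,-0.04],[-0.015,0.003,-0.06],[-0.02,0.004,-0.08],[-0.025,0.005,-0.1],[-0.025,0.005,-0.1]], delta_rot=[[0,0,0],[0,0,0],[0,0,0],[0,0,0],[0,0,0],[0,0,0]], newtons=12)

```text
time_s: 45.12
tcp_pos: [0.486, -0.2834, 0.0791]
eef_rot: [180.0, -0.1, 168.4]
contact_force: [-1.5, -0.5, -1.8]
gripper_width: 0.0236
gripper_force: 12.0
```

```bash
python3 st.py
```

```text
45.125 [ 0.486  -0.2834  0.0791] [ 1.8000e+02 -7.0000e-02  1.6839e+02] F [-1.5 -0.5 -1.8] M [-0.02  0.1   0.04] 0.0236 12.0 [-10.  20. -25.  -0. -45. -91.]
```

Emit:
arm_command(travel=[[-0.005,0.001,-0.02],[-0.01,0.002,-0.04],[-0.015,0.003,-0.06],[-0.015,0.003,-0.08],[-0.015,0.003,-0.095],[-0.015,0.003,-0.095]], delta_rot=[[0,0,0],[0,0,0],[0,0,0],[0,0,0],[0,0,0],[0,0,0]])

```text
time_s: 45.88
tcp_pos: [0.4787, -0.282, 0.0318]
eef_rot: [-180.0, -0.1, 168.4]
contact_force: [0.0, 0.4, -2.3]
gripper_width: 0.0234
gripper_force: 12.0
```

```bash
python3 st.py
```

```text
45.875 [ 0.4787 -0.282   0.0318] [-1.8000e+02 -6.0000e-02  1.6839e+02] F [ 0.   0.4 -2.3] M [-0.05  0.12 -0.03] 0.0234 12.0 [-10.  23. -29.  -0. -39. -91.]
```

Emit:
arm_command(travel=[[0,0,-0.01],[0,0,-0.01]], delta_rot=[[0,0,0],[0,0,0]])

```text
time_s: 46.12
tcp_pos: [0.4796, -0.2822, 0.0279]
eef_rot: [-180.0, 0.1, 168.4]
contact_force: [0.2, 0.4, -0.8]
gripper_width: 0.0236
gripper_force: 12.0
```

Emit:
arm_command(travel=[[0,0,0],[0,0,0],[0,0,0],[0,0,0.05],[0,0,0.15],[0.02,0,0.27],[0.03,-0.004,0.39],[0.03,-0.004,0.45],[0.03,-0.004,0.45],[0.03,-0.004,0.45]], delta_rot=[[0,0,0],[0,0,0],[0,0,0],[0,0,0],[0,0,0],[0,0,0],[0,0,0],[0,0,0],[0,0,0],[0,0,0]], grip=0.6)

```text
time_s: 47.38
tcp_pos: [0.4934, -0.2838, 0.2519]
eef_rot: [180.0, -0.0, 168.4]
contact_force: [-0.5, -0.2, 0.4]
gripper_width: 0.0525
gripper_force: 0.0
```

```bash
python3 st.py; python3 wr.py w17 .017
python3 - <<'E'
from h import *
w=load('w17');s0=load('w8')
# nuts re-centred by their own caps: local estimate of orientation
im=cv2.cvtColor(w['img'],cv2.COLOR_RGB2GRAY)
for y in range(60,290,6): print(y,''.join(' .:-=+*#%@'[int(im[y,x]/25.6)] for x in range(150,370,3)))
E
```

```text
47.375 [ 0.4934 -0.2838  0.2519] [ 1.7998e+02 -4.0000e-02  1.6838e+02] F [-0.5 -0.2  0.4] M [-0.05 -0.11 -0.01] 0.0525 0.0 [-10.  10. -12.  -0. -67. -91.]
[255.313  190.9866]
((516.2301635742188, -289.3182373046875), (64.58366394042969, 220.8493194580078), 78.89287567138672) [[ 401.6531 -299.7325]
 [ 618.3656 -342.2778]
 [ 630.8073 -278.9039]
 [ 414.0947 -236.3586]]
black ((456.43316650390625, -276.32318115234375), (20.888399124145508, 96.29090118408203), 78.03634643554688) [[ 407.1685 -276.5604]
 [ 501.3679 -296.5207]
 [ 505.6978 -276.086 ]
 [ 411.4984 -256.1257]]
60 ******+***+********************************************************+******
66 *******************+***************************+**************************
72 *****************************++***********************+*****************++
78 ***************************+**********************************************
84 *************************************************************************+
90 **+**************+**************-.::::.**********+************+*+*++***+**
96 ********************************:::::::******************
[... 1845 characters left out ...]
*=======++ .. ++*+++++##++*+**+++*+*##+*+****+. ..-========::=: ....
246 ....++======*#*. .. ++++*++*##++*++++++++*##++**+*++. . .+++========... ..
252 ....-=========-... .=*+++++*##+*+*+**++*+###++++++*+     .==========......
258 ----:========-  ....=+++++++##*++++++++*+*#*+**+++++     ..========--:--..
264 =-=--=======-  .....+++++++++++++++++++++++++++++***:   .  :=======-----+.
270 =-:::::::::::::::::::::::::::::::::::::::::::::::::::::::::::::::::::::-+=
276 -======================================================================-=*
282 -======================================================================-=#
288 -=====+++++++=+==+===++==+=+===+=+====++==++==++====+==++++=+====++=++=--#
```

The wrench lies flat again: grip point about (.4875,−.283), yaw −11.5°. I recheck the nut angles with cap recentring while nuts 1 and 2 are in view.

```bash
cat > na.py <<'E'
from h import *
import sys
N=[(.5633,-.1155),(.5718,-.0412),(.5803,.0333)]
def run(f):
    w=load(f);g=w['img'].astype(int);G=cv2.GaussianBlur(w['img'],(3,3),0).astype(float)
    for i,c in enumerate(N):
        u,v=proj(w,(*c,.08))
        if not(25<u<487 and 20<v<300): continue
        # recentre: darkest disc of the cap's size, by local search over a few mm
        best=None
        for dx in np.arange(-.006,.0061,.001):
            for dy in np.arange(-.006,.0061,.001):
                t=0
                for a in np.arange(0,6.28,.35):
                    p=[proj(w,(c[0]+dx+R*np.cos(a),c[1]+dy+R*np.sin(a),.08)) for R in(.0115,.0165)]
                    q=[G[int(round(min(383,y))),int(round(min(511,x)))].mean() for x,y in p];t+=min(q[1]-q[0],60)
                if best is None or t>best[0]: best=(t,dx,dy)
        x,y=c[0]+best[1],c[1]+best[2];S=[]
        for a in range(60):
            t=[]
            for k in range(6):
                n=np.radians(a+30+60*k);nv=np.array([np.cos(n),np.sin(n)]);tv=np.array([-nv[1],nv[0]])
                for q in np.linspace(-.0095,.0095,9):
                    p=np.array([x,y])+tv*q
                    e=[proj(w,(*(p+nv*R),.072)) for R in(.0185,.0215)]
                    if all(0<=z[0]<511 and 0<=z[1]<262 for z in e):
                        t.append(min(np.abs(G[int(round(e[0][1])),int(round(e[0][0]))]-G[int(round(e[1][1])),int(round(e[1][0]))]).sum(),80))
            S.append(np.mean(t) if len(t)>15 else 0)
        S=np.array(S);Sm=np.convolve(np.r_[S[-2:],S,S[:2]],np.ones(5)/5,'valid');o=Sm.argsort()[::-1][:4]
        print(f,'nut',i+1,'px',u.round(),v.round(),'shift',np.round(best[1:],3),'best',o,Sm[o].round(1),'med',np.median(Sm).round(1))
for f in sys.argv[1:]: run(f)
E
python3 na.py w0 w4 w6 w8 w12 w15 w17
```

```text
w0 nut 1 px 379.0 49.0 shift [0. 0.] best [ 0  1 59  2] [58.9 58.9 58.9 58.8] med 54.9
w0 nut 2 px 362.0 133.0 shift [ 0.001 -0.001] best [12 11 13 10] [55.6 55.4 55.3 55.1] med 51.9
w0 nut 3 px 346.0 205.0 shift [ 0.001 -0.002] best [7 8 6 5] [52.1 52.  52.  51.9] med 46.9
w4 nut 1 px 40.0 175.0 shift [-0.002  0.003] best [55 46 45 53] [48.5 48.4 48.2 48.2] med 44.0
w4 nut 2 px 148.0 191.0 shift [-0.002  0.001] best [7 6 4 5] [56.1 55.8 55.7 55.7] med 50.3
w4 nut 3 px 252.0 207.0 shift [-0.002  0.   ] best [47 48 52 49] [57.6 57.4 57.3 57.2] med 55.4
w6 nut 2 px 256.0 277.0 shift [-0.002  0.002] best [ 7  1  6 59] [59.2 59.1 59.1 59.1] med 54.9
w6 nut 3 px 376.0 155.0 shift [-0.002  0.   ] best [21 20 19 22] [60.  59.6 59.6 59.4] med 57.2
w8 nut 1 px 426.0 202.0 shift [-0.002 -0.001] best [ 3  2 57  5] [67.1 67.1 66.9 66.7] med 63.3
w12 nut 1 px 224.0 232.0 shift [-0.002  0.002] best [53 54 52 55] [35.  34.8 34.5 34.3] med 32.4
w12 nut 2 px 280.0 238.0 shift [-0.004 -0.003] best [49 50 48 51] [17.3 17.3 17.2 17.2] med 15.5
w12 nut 3 px 335.0 244.0 shift [-0.004  0.003] best [40 39 42 41] [26.1 26.  26.  25.8] med 23.2
w15 nut 1 px 139.0 222.0 shift [-0.004  0.002] best [38 39 37 40] [58.8 58.3 58.  57.9] med 54.9
w15 nut 2 px 203.0 229.0 shift [-0.004  0.001] best [37 38 36 41] [42.6 42.2 41.3 41.3] med 40.0
w15 nut 3 px 266.0 235.0 shift [0.006 0.   ] best [12 15 13 11] [12.5 12.5 12.4 12.4] med 10.9
w17 nut 1 px 424.0 206.0 shift [-0.003 -0.001] best [44 45 41 43] [58.2 58.1 57.7 57.7] med 52.3
```

Both done nuts read about 38–44°, consistent with the stop at 39°. I regrasp the wrench.

Emit:
arm_command(travel=[[-0.012,0.002,-0.12],[-0.012,0.002,-0.24],[-0.012,0.002,-0.36],[-0.012,0.002,-0.42],[-0.012,0.002,-0.44],[-0.012,0.002,-0.452],[-0.012,0.002,-0.452]], delta_rot=[[0,0,0],[0,0,0],[0,0,0],[0,0,0],[0,0,0],[0,0,0],[0,0,0]])

```text
time_s: 48.3
tcp_pos: [0.4884, -0.2831, 0.0272]
eef_rot: [-180.0, 0.1, 168.4]
contact_force: [-0.3, 0.6, 0.6]
gripper_width: 0.0528
gripper_force: 0.0
```

Emit:
arm_command(travel=[[0,0,0],[0,0,0],[0,0,0],[0,0,0],[0,0,0],[0,0,0]], delta_rot=[[0,0,0],[0,0,0],[0,0,0],[0,0,0],[0,0,0],[0,0,0]], grip=0.1, newtons=60)

```text
time_s: 49.05
tcp_pos: [0.4881, -0.2831, 0.027]
eef_rot: [-180.0, 0.0, 168.4]
contact_force: [-1.5, 0.5, 5.9]
gripper_width: 0.0233
gripper_force: 60.0
```

```bash
python3 st.py;python3 hd.py w18
python3 - <<'E'
from h import *
w=load('w9');g=w['img'][:,256].max(1).astype(int);print('w9 tail',np.where(g[60:200]<75)[0][:1]+60)
E
```

```text
49.05 [ 0.4881 -0.2831  0.027 ] [-1.7999e+02  3.0000e-02  1.6840e+02] F [-1.5  0.5  5.9] M [ 0.14  0.35 -0.06] 0.0233 60.0 [-10.  24. -28.   0. -38. -91.]
handle yaw -11.81 tool -11.6 lateral of TCP from handle line mm 0.8529410463047581 tail dist 0.07545989733836814 width [0.023, 0.0224, 0.0223]
tail row [90]
w9 tail [94]
```

Emit:
arm_command(travel=[[0,0,0.06],[0,0,0.16],[0,0,0.26],[-0.02,0.12,0.26],[-0.03,0.24,0.26],[-0.04,0.36,0.26],[-0.048,0.47,0.26],[-0.048,0.575,0.26],[-0.048,0.575,0.23],[-0.048,0.575,0.2],[-0.048,0.575,0.2]], delta_rot=[[0,0,0],[0,0,0],[0,0,0],[0,0,0.06],[0,0,0.12],[0,0,0.18],[0,0,0.24],[0,0,0.284],[0,0,0.284],[0,0,0.284],[0,0,0.284]])

```text
time_s: 50.48
tcp_pos: [0.4625, 0.0043, 0.1252]
eef_rot: [-180.0, -0.2, -166.0]
contact_force: [-0.7, 0.3, -3.4]
gripper_width: 0.0229
gripper_force: 60.0
```

```bash
python3 st.py;python3 hd.py w19; python3 st.py
```

```text
50.475 [0.4625 0.0043 0.1252] [-179.99   -0.2  -166.04] F [-0.7  0.3 -3.4] M [-0.06 -0.04  0.04] 0.0229 60.0 [  25.    7.  -35.   -0.  -48. -101.]
handle yaw 7.76 tool -346.04 lateral of TCP from handle line mm -4.700796900159048 tail dist 0.07499572065806928 width [0.023, 0.0229, 0.0233]
tail row [90]
50.525 [0.4632 0.0043 0.126 ] [-1.7999e+02 -1.2000e-01 -1.6605e+02] F [ 0.5  0.1 -2.6] M [-0.03 -0.08  0.04] 0.0233 60.0 [  25.    7.  -35.   -0.  -48. -101.]
```

Run:
```python
from h import *
for f in('w18','w19','w10'):
    w=load(f);print(f,[(row,*(np.where(w['img'][row,200:320].max(1)<75)[0][[0,-1]]+200)) for row in range(105,225,15) if (w['img'][row,200:320].max(1)<75).any()])
```

```text
w18 [(105, np.int64(233), np.int64(282)), (120, np.int64(234), np.int64(281)), (135, np.int64(234), np.int64(281)), (150, np.int64(234), np.int64(280)), (165, np.int64(234), np.int64(280)), (180, np.int64(235), np.int64(279)), (195, np.int64(235), np.int64(279)), (210, np.int64(235), np.int64(279))]
w19 [(105, np.int64(233), np.int64(282)), (120, np.int64(233), np.int64(281)), (135, np.int64(233), np.int64(281)), (150, np.int64(234), np.int64(281)), (165, np.int64(234), np.int64(280)), (180, np.int64(234), np.int64(280)), (195, np.int64(235), np.int64(279)), (210, np.int64(200), np.int64(279))]
w10 [(105, np.int64(230), np.int64(279)), (120, np.int64(231), np.int64(279)), (135, np.int64(231), np.int64(279)), (150, np.int64(232), np.int64(278)), (165, np.int64(232), np.int64(278)), (180, np.int64(233), np.int64(278)), (195, np.int64(233), np.int64(278)), (210, np.int64(234), np.int64(278))]
```

Emit:
arm_command(travel=[[0.001,0,-0.03],[0.001,0,-0.05],[0.001,0,-0.06],[0.001,0,-0.07],[0.001,0,-0.077]], delta_rot=[[0,0,0],[0,0,0],[0,0,0],[0,0,0],[0,0,0]])

```text
time_s: 51.15
tcp_pos: [0.4645, 0.0045, 0.088]
eef_rot: [180.0, 0.0, -166.1]
contact_force: [0.8, -0.3, -2.9]
gripper_width: 0.0233
gripper_force: 60.0
```

```bash
python3 st.py 3
```

```text
51.15 [0.4645 0.0045 0.088 ] [ 1.8000e+02  1.0000e-02 -1.6605e+02] F [ 0.8 -0.3 -2.9] M [-0.03 -0.03  0.02] 0.0233 60.0 [  25.   11.  -37.    0.  -42. -101.]
ang 14.0 rad 0.1193 torque 0.08
```

Free, with no contact. I lower the rest of the way and compute the arc.

Emit:
arm_command(travel=[[0,0,-0.01],[0,0,-0.02],[0,0,-0.028],[0,0,-0.028]], delta_rot=[[0,0,0],[0,0,0],[0,0,0],[0,0,0]])

```text
time_s: 51.65
tcp_pos: [0.4642, 0.0044, 0.0737]
eef_rot: [-180.0, -0.0, -166.1]
contact_force: [0.6, -0.4, -2.5]
gripper_width: 0.0231
gripper_force: 60.0
```

```bash
python3 st.py 3; python3 arc.py 14 -30 3.5
```

```text
51.65 [0.4642 0.0044 0.0737] [-1.7999e+02 -4.0000e-02 -1.6605e+02] F [ 0.6 -0.4 -2.5] M [-0.05 -0.06 -0.07] 0.0231 60.0 [  25.   12.  -38.   -0.  -40. -101.]
ang 14.0 rad 0.1197 torque -0.01
[[-0.003, 0.0138, 0.0], [-0.0052, 0.0279, 0.0], [-0.0066, 0.042, 0.0], [-0.0071, 0.0561, 0.0], [-0.0068, 0.0703, 0.0], [-0.0057, 0.0844, 0.0], [-0.0037, 0.0985, 0.0], [-0.0009, 0.1124, 0.0], [0.0027, 0.1261, 0.0], [0.0071, 0.1395, 0.0], [0.0123, 0.1527, 0.0], [0.0183, 0.1656, 0.0], [0.025, 0.1781, 0.0]]
[[0.0, 0.0, -0.038], [0.0, 0.0, -0.075], [0.0, 0.0, -0.113], [0.0, 0.0, -0.15], [0.0, 0.0, -0.188], [0.0, 0.0, -0.226], [0.0, 0.0, -0.263], [0.0, 0.0, -0.301], [0.0, 0.0, -0.338], [0.0, 0.0, -0.376], [0.0, 0.0, -0.414], [0.0, 0.0, -0.451], [0.0, 0.0, -0.489]]
```

Emit:
arm_command(travel=[[-0.003,0.0138,0],[-0.0052,0.0279,0],[-0.0066,0.042,0],[-0.0071,0.0561,0],[-0.0068,0.0703,0],[-0.0057,0.0844,0],[-0.0037,0.0985,0],[-0.0009,0.1124,0],[0.0027,0.1261,0],[0.0071,0.1395,0],[0.0123,0.1527,0],[0.0183,0.1656,0],[0.025,0.1781,0],[0.025,0.1781,0]], delta_rot=[[0,0,-0.038],[0,0,-0.075],[0,0,-0.113],[0,0,-0.15],[0,0,-0.188],[0,0,-0.226],[0,0,-0.263],[0,0,-0.301],[0,0,-0.338],[0,0,-0.376],[0,0,-0.414],[0,0,-0.451],[0,0,-0.489],[0,0,-0.489]])

```text
time_s: 53.4
tcp_pos: [0.4772, 0.0925, 0.0742]
eef_rot: [-179.9, 0.1, 150.0]
contact_force: [4.5, -7.8, -3.1]
gripper_width: 0.0229
gripper_force: 60.1
```

```bash
python3 st.py 3; python3 arc.py -30 -42 2
```

```text
53.4 [0.4772 0.0925 0.0742] [-1.7989e+02  5.0000e-02  1.4998e+02] F [ 4.5 -7.8 -3.1] M [-3.12 -1.67  0.45] 0.0229 60.1 [  34.   14.  -35.    0.  -41. -154.]
ang -29.9 rad 0.1189 torque 0.98
[[0.0043, 0.0072, 0.0], [0.0089, 0.0142, 0.0], [0.0137, 0.0211, 0.0], [0.0187, 0.0278, 0.0], [0.024, 0.0343, 0.0], [0.0295, 0.0406, 0.0]]
[[0.0, 0.0, -0.022], [0.0, 0.0, -0.044], [0.0, 0.0, -0.067], [0.0, 0.0, -0.089], [0.0, 0.0, -0.111], [0.0, 0.0, -0.133]]
```

Emit:
arm_command(travel=[[0.0043,0.0072,0],[0.0089,0.0142,0],[0.0137,0.0211,0],[0.0137,0.0211,0]], delta_rot=[[0,0,-0.022],[0,0,-0.044],[0,0,-0.067],[0,0,-0.067]])

```text
time_s: 53.9
tcp_pos: [0.4838, 0.1028, 0.0741]
eef_rot: [-179.9, 0.0, 144.0]
contact_force: [3.2, -8.1, -3.2]
gripper_width: 0.0231
gripper_force: 60.2
```

```bash
python3 st.py 3
```

```text
53.9 [0.4838 0.1028 0.0741] [-1.7986e+02  5.0000e-02  1.4396e+02] F [ 3.2 -8.1 -3.2] M [-3.22 -1.41  0.55] 0.0231 60.2 [  35.   14.  -34.    0.  -41. -161.]
ang -35.7 rad 0.119 torque 1.11
```

Emit:
arm_command(travel=[[0.005,0.0067,0],[0.0103,0.0132,0],[0.0103,0.0132,0]], delta_rot=[[0,0,-0.022],[0,0,-0.044],[0,0,-0.044]])

```text
time_s: 54.28
tcp_pos: [0.4878, 0.1087, 0.0737]
eef_rot: [-179.7, 0.0, 140.0]
contact_force: [0.5, -8.9, -2.5]
gripper_width: 0.0233
gripper_force: 60.7
```

```bash
python3 st.py 3
```

```text
54.275 [0.4878 0.1087 0.0737] [-1.7973e+02  1.0000e-02  1.4002e+02] F [ 0.5 -8.9 -2.5] M [-3.53 -0.33  0.94] 0.0233 60.7 [  35.   15.  -34.    0.  -42. -165.]
ang -39.2 rad 0.1193 torque 1.73
```

Torque jumped to 1.73 N m at −39°, matching nut 1's stop. I back off and check the load before lifting.

Emit:
arm_command(travel=[[-0.0135,-0.0178,0],[-0.0254,-0.0367,0],[-0.0354,-0.0567,0],[-0.0354,-0.0567,0]], delta_rot=[[0,0,0.059],[0,0,0.119],[0,0,0.178],[0,0,0.178]])

```text
time_s: 54.78
tcp_pos: [0.4717, 0.0823, 0.0745]
eef_rot: [179.9, 0.1, 155.9]
contact_force: [2.4, -0.9, -3.3]
gripper_width: 0.0234
gripper_force: 60.0
```

```bash
python3 st.py 3; python3 hd.py w20
```

```text
54.775 [0.4717 0.0823 0.0745] [1.7994e+02 6.0000e-02 1.5593e+02] F [ 2.4 -0.9 -3.3] M [-0.37 -0.79  0.12] 0.0234 60.0 [  34.   13.  -36.    0.  -41. -148.]
ang -24.3 rad 0.1191 torque 0.1
handle yaw -23.98 tool -24.07 lateral of TCP from handle line mm 0.5732638995814068 tail dist 0.07559623539434572 width [0.023, 0.0229, 0.0228]
tail row [90]
```

Emit:
arm_command(travel=[[0,0,0.02],[0,0,0.05],[0,0,0.1],[0,-0.05,0.2],[0.03,-0.14,0.3],[0.057,-0.24,0.41],[0.057,-0.34,0.41],[0.057,-0.385,0.41],[0.057,-0.385,0.41],[0.057,-0.385,0.41]], delta_rot=[[0,0,0],[0,0,0],[0,0,0],[0,0,0.1],[0,0,0.2],[0,0,0.268],[0,0,0.268],[0,0,0.268],[0,0,0.268],[0,0,0.268]])

```text
time_s: 56.08
tcp_pos: [0.4994, -0.1098, 0.2788]
eef_rot: [180.0, -0.1, -180.0]
contact_force: [0.4, -0.7, -3.0]
gripper_width: 0.0234
gripper_force: 60.0
```

```bash
python3 st.py; python3 hd.py w21;  python3 na.py w21
```

```text
56.075 [ 0.4994 -0.1098  0.2788] [ 1.7998e+02 -6.0000e-02 -1.7998e+02] F [ 0.4 -0.7 -3. ] M [-0.05 -0.04  0.  ] 0.0234 60.0 [  10.    4.  -17.   -0.  -70. -100.]
handle yaw 0.05 tool -359.98 lateral of TCP from handle line mm 1.117994852100152 tail dist 0.07526890081692733 width [0.0221, 0.0272, 0.0248]
tail row [105]
w21 nut 1 px 251.0 222.0 shift [-0.005 -0.006] best [27 33 34 26] [22.  21.9 21.9 21.8] med 19.1
w21 nut 2 px 314.0 228.0 shift [-0.002  0.001] best [58 59 57 56] [46.7 46.6 46.6 46.2] med 43.3
w21 nut 3 px 376.0 235.0 shift [-0.005 -0.002] best [12 11 10  9] [23.7 23.6 23.6 23.2] med 20.2
```

```bash
cat > asc.py <<'E'
from h import *
def cls(p):
    r_,g,b=map(int,p)
    if r_>b+40: return 'y'
    if g>r_+25: return 'g'
    m=(r_+g+b)//3
    return '#' if m>172 else '+' if m>150 else '-' if m>115 else ':' if m>80 else '.'
def asc(f,u0,u1,v0,v1):
    w=load(f)
    for v in range(v0,v1): print(v,''.join(cls(w['img'][v,u]) for u in range(u0,u1)))
E
python3 - <<'E'
from asc import *
w=load('w21');print([(row,*(np.where(w['img'][row,200:320].max(1)<75)[0][[0,-1]]+200)) for row in range(90,225,15) if (w['img'][row,200:320].max(1)<75).any()])
asc('w21',285,400,198,262)
E
```

```text
[(105, np.int64(233), np.int64(280)), (120, np.int64(227), np.int64(286)), (135, np.int64(228), np.int64(285)), (150, np.int64(230), np.int64(284)), (165, np.int64(230), np.int64(283)), (180, np.int64(232), np.int64(282)), (195, np.int64(233), np.int64(281)), (210, np.int64(234), np.int64(280))]
198 yyyyyyyyyyyyyyyyyyyyyyyyyyyyyyyyyyyyyyyyyyyyyyyy###################################################################
199 yyyyyyyyyyyyyyyyyyyyyyyyyyyyyyyyyyyyyyyyyyyyyyyy########yyyyyyy+++#################################################
200 yyyyyyyyyyyyyy-yyyyyyyyyyyyyyyyyyyyyyyyyyyyyyyyy#######yyyyyyyyyyyyy----+++########################################
201 yyyyyyyyyyyyy---yyyyyyyyyyyyyyyyyyyyyyyyyyyyyyyy#######yyyyyyyyyyyyyyyyyyyyyy----+++###############################
202 yyyyyyyyyyyy----yyyyyyyyyyyyy-::yyyyyyyyyyyyyyy########yyyyyyyyyyyyyyyyyyyyyyyyyyyyyyy----+++######################
203 yyyyyyyyyyyyy---yyyyyyyyy-:::::::yyyyyyy-yyyyyy########yyyyyyyyyyyyyyyyyyyyyyyyyyyyyyyyyyyyyyyy-yyyy###############
204 yyyyyyyyyyyyyy-yyyyy--:::::::::::-yyyyy---yyyyy########yyyyyyyyyyyyyyyyyyyyyyyy
[... 6176 characters left out ...]
-----yyyyyyy........................................................................................
257 .......:------------yyyyyyyy.......................................................................................
258 .......:-----------:yyyyyyyy.......................................................................................
259 .......:-----------:yyyyyyyy.......................................................................................
260 .......:-----------yyyyyyyyyy......................................................................................
261 .......:-----------yyyyyyyyyy......................................................................................
```

Run:
```python
from h import *
w=load('w21')
def ang(a,b):
    A,B=plane(w,a,.072),plane(w,b,.072);d=B-A;return round(np.degrees(np.arctan2(d[1],d[0]))%60,1),round(np.hypot(*d[:2])*1e3,1)
print('nut2',ang((301,212.5),(319.5,208)),ang((299.5,214),(296,226)),ang((320,208),(329,219)))
print('nut3',ang((362,219.5),(381,214.5)),ang((361,221),(357.5,232)),ang((382,214.5),(386,219)))
```

```text
nut2 (np.float64(44.8), np.float64(22.4)) (np.float64(47.0), np.float64(15.9)) (np.float64(39.6), np.float64(18.2))
nut3 (np.float64(46.3), np.float64(22.9)) (np.float64(48.9), np.float64(14.7)) (np.float64(43.4), np.float64(8.0))
```

Run:
```python
from asc import *
asc('w17',396,450,186,228)
asc('w15',112,228,200,232)
```

```text
186 ::::::::::::::::::::--+##############+-yyyyyyyyyyyyyyy
187 ::::::::::::::::::--+################+-yyyyyyyyyyyyyyy
188 :::::::::::::::---+##################++yyyyyyyyyyyyyyy
189 :::::::::::::--++#######################yyyyyyyyyyyyyy
190 ::::::::::---++##########################yyyyyyyyyyyyy
191 :::::::::--+############+++-++++##########yyyyyyyyyyyy
192 ::::::::-++##########++---:::::--++#########yyyyyyyyyy
193 ::::::::-+#########+--::::::::::::-++########yyyyyyyyy
194 ::::::::-+########+-::::::::::::::::-+########-yyyyyyy
195 ::::::::-+#######+-::::::::::::::::::-+######+-yyyyyyy
196 ::::::::-#######+-:::::::-::-:::::::::-+#####+-yyyyyyy
197 ::::::::+######+-::::::------::::::::::-+####+yyyyyyyy
198 :::::::-+#####+-::::::---:---:::::::::::-####+yyyyyyyy
199 :::::::-+#####+:::::::-----------:::::::-+###-yyyyyyyy
200 :::::::-#####+-::::::::----:-----:::::::-+###yy::yy:yy
201 :::::::-#####+::.::::::::---::::::::::::--##+yy:::::y:
202 :::::::+#####-:.::::::::::::::::::::::::--##yyyy::::::
203 :::::::+#####-:.::::::::::::::::::::::::--+#yyy:::::::
204 ::::::-+#####-:.::::::::::::::::::
[... 4549 characters left out ...]
::::::::::::::::::-#######--+#yyyyyy########################+-:::::::::::::-:::::::-+#####yyyyy
227 :::-+##############+-:::::::::::::::::-+######+-+################################+-:::-:::::-:---------------------y
228 :::-+###############+-:::::::::::::::-+#######+-#################################+-::::::::::-----------------------
229 :::-+################+--::::::::::::-+########++#################################+---:::::::------------------------
230 :::-++#################+--:::::::---+#############################################--::::::::------------------------
231 :::-+++##++#############+----::--++###############################################-:::::::::-----------------------:
```

Run:
```python
from h import *
def ang(w,a,b):
    A,B=plane(w,a,.072),plane(w,b,.072);d=B-A;return float(round(np.degrees(np.arctan2(d[1],d[0]))%60,1)),float(round(np.hypot(*d[:2])*1e3,1))
w=load('w15')
print('nut1 w15',ang(w,(133,205),(145,201.7)),ang(w,(147,203),(159.5,213.7)),ang(w,(160,215),(158,226)))
print('nut2 w15',ang(w,(194,212.3),(209,208.7)),ang(w,(211,209.7),(221,219)))
w=load('w17')
print('nut1 w17',ang(w,(404.5,193),(402,208)),ang(w,(406.5,191),(419,186)),ang(w,(442,196),(440,204)))
```

```text
nut1 w15 (45.7, 15.1) (44.9, 19.0) (45.3, 14.7)
nut2 w15 (44.1, 18.6) (43.8, 16.5)
nut1 w17 (47.3, 17.2) (42.4, 13.8) (44.8, 9.2)
```

All three nuts read 44–46°, i.e. the same angle, so all are on their stops. But the handle looks pitched in the grip again, so I quantify that before the rest.

```bash
cat > pitch.py <<'E'
from h import *
import sys
def rows(w):
    return [(v,*(np.where(w['img'][v,215:310].max(1)<75)[0][[0,-1]]+215)) for v in range(100,222,4) if (w['img'][v,215:310].max(1)<75).sum()>20]
def pts(w,T=None):
    out=[]
    for v,a,b in rows(w):
        z=.0232*w['K'][0,0]/(b-a+1);p=np.linalg.inv(w['K'])@np.array([(a+b+1)/2,v,1])*z;out.append(np.r_[p,1])
    return np.array(out)
M=np.array(viewer.capture('wrist')['mount'])
for f in sys.argv[1:]:
    w=load(f) if f[0]=='w' and f!='wnew' else cap('wrist','wnew');P=pts(w)[:,:]@M.T;x=P[4:,:3]
    c=x.mean(0);d=np.linalg.svd(x-c)[2][0];print(f,'tool-frame handle dir',d.round(3),'pitch deg',np.degrees(np.arcsin(abs(d[2]))).round(1),'ends',x[0].round(3),x[-1].round(3))
E
python3 pitch.py w18 w20 w21
```

```text
w18 tool-frame handle dir [-1.    -0.004 -0.017] pitch deg 1.0 ends [0.07  0.001 0.012] [0.016 0.001 0.013]
w20 tool-frame handle dir [-1.     0.002  0.004] pitch deg 0.2 ends [0.07  0.001 0.009] [0.018 0.002 0.01 ]
w21 tool-frame handle dir [-0.915  0.003  0.404] pitch deg 23.8 ends [ 0.069  0.001 -0.015] [0.021 0.001 0.003]
```

Emit:
arm_command(travel=[[0,-0.1,0],[-0.01,-0.2,0],[-0.022,-0.3,0],[-0.022,-0.346,-0.06],[-0.022,-0.346,-0.16],[-0.022,-0.346,-0.26],[-0.022,-0.346,-0.34],[-0.022,-0.346,-0.34]], delta_rot=[[0,0,-0.05],[0,0,-0.1],[0,0,-0.129],[0,0,-0.129],[0,0,-0.129],[0,0,-0.129],[0,0,-0.129],[0,0,-0.129]])

```text
time_s: 57.18
tcp_pos: [0.4868, -0.2818, 0.1062]
eef_rot: [180.0, -0.4, 168.5]
contact_force: [-0.2, -0.4, -2.3]
gripper_width: 0.0233
gripper_force: 60.0
```

Emit:
arm_command(travel=[[-0.004,0.001,-0.03],[-0.008,0.002,-0.06],[-0.012,0.003,-0.09],[-0.016,0.004,-0.12],[-0.02,0.004,-0.14],[-0.02,0.004,-0.16],[-0.02,0.004,-0.165],[-0.02,0.004,-0.165]], delta_rot=[[0,0,0],[0,0,0],[0,0,0],[0,0,0],[0,0,0],[0,0,0],[0,0,0],[0,0,0]], newtons=12)

```text
time_s: 58.18
tcp_pos: [0.4787, -0.2812, 0.027]
eef_rot: [-180.0, -0.0, 168.5]
contact_force: [-2.3, 2.3, 5.9]
gripper_width: 0.024
gripper_force: 12.0
```

```bash
python3 st.py; python3 pitch.py wnew
```

```text
58.175 [ 0.4787 -0.2812  0.027 ] [-1.7999e+02 -1.0000e-02  1.6850e+02] F [-2.3  2.3  5.9] M [0.62 0.94 0.07] 0.024 12.0 [-10.  23. -29.   0. -38. -91.]
wnew tool-frame handle dir [-1.     0.003 -0.014] pitch deg 0.8 ends [0.07  0.001 0.012] [0.017 0.001 0.013]
```

Emit:
arm_command(travel=[[0,0,0],[0,0,0],[0,0,0],[0,0,0]], delta_rot=[[0,0,0],[0,0,0],[0,0,0],[0,0,0]], newtons=60)

```text
time_s: 58.78
tcp_pos: [0.4786, -0.2812, 0.027]
eef_rot: [-180.0, -0.0, 168.5]
contact_force: [-2.8, 2.0, 4.9]
gripper_width: 0.0233
gripper_force: 60.0
```

```bash
python3 st.py
python3 - <<'E'
from h import *
s=r.get_state();w=cap('wrist','w22')
g=w['img'][:,250:262].max(2).max(1).astype(int);t=np.where(g[40:200]<75)[0][0]+40
p=plane(w,(256,t),.017);print('tail row',t,'tail dist from TCP',np.linalg.norm(p[:2]-s['tcp_pos'][:2]))
w=load('w18');p=plane(w,(256,90),.017);print(np.linalg.norm(p[:2]-np.array([.4881,-.2831])))
# rest horns again in w3 : coarse print
im=load('w3')['img']
from asc import cls
for v in range(128,206,2): print(v,''.join(cls(im[v,u]) for u in range(255,375)))
E
```

```text
58.775 [ 0.4786 -0.2812  0.027 ] [-179.99   -0.    168.49] F [-2.8  2.   4.9] M [0.7  0.93 0.03] 0.0233 60.0 [-10.  23. -29.   0. -38. -91.]
tail row 96 tail dist from TCP 0.07940914674046784
0.0820356716931873
128 ++++++++++++++++++++++++++++++++++++++++++++++++++++++++++++++++++++++++++++++++++++++++++++++++++++++++++++++++++++++++
130 ++++++++++++-+++++++++++++++++++++++++++++++++++++++++++++++++++++++++++++++++++++++++++++++++++++++++++++++++++++++++++
132 ++++++++++++++++++++++++++++++++++++++++++++++++++++++++++++++++++++++++++++++++++++++++++++++++++++++++++++++++++++++++
134 ++++++++++++++++++++++++++++++++++++++++++++++++++++++++++++++++++++++++++++++++++++++++++++++++++++++---+++++++++++++++
136 ++++++++++++++++++++++++++++++++++++++++++++++++++++++++++++++++++++++++++++++++------------::::::::::::::-+++++++++++++
138 +++++++++++++++++++++++++++++++++++++++++++++++++++++++++-------------:::::::::::::::::::::::::::::::::::::+++++++++++++
140 ++++++++++++-+++++++++++++++++++++-------------:::::::::::::::::::::::::::::::::::::::::::::::::::::::::::--++++++++++++
142 ++++++++++
[... 3285 characters left out ...]
::::::::---------------++++++++++++++++++++++++++++++++-+++++++++++++++++++
196 ++++++++++-::::::::::-yyyyyyyy----------------++++++++++++++++++++++++++++++++++++++++++++++++++++++++++++++++++++++++++
198 ++++++++++------------yyyyyyyy++++++++++++++++++++++++++++++++++++++++++++++++++++++++++++++++++++++++++++++++++++++++++
200 +++++++++++++++++++++++++++++#++++++++++++++++++++++++++++++++++++++++++++++++++++++++++++++++++++++++++++++++++++++++++
202 ++++++++++++++++++++++++++++++++++++++++++++++++++++++++++++++++++++++++++++++++++++++++++++++++++++++++++++++++++++++++
204 ++++++++++++++++++++++++++++++++++++++++++++++++++++++++++++++++++++++++++++++++++++++++++++++++++++++++++++++++++++++++
```

The wrench is flat again, gripped 79.4 mm from its tail, i.e. at its grip point. I carry it gently to the rest.

Emit:
arm_command(travel=[[0,0,0.04],[0,0,0.1],[0,0,0.18],[0,0.04,0.26],[0,0.11,0.3],[0,0.2,0.3],[0,0.3,0.3],[0,0.4,0.3],[0,0.5,0.3],[0,0.6,0.3],[0,0.7,0.3],[0,0.79,0.3],[0,0.84,0.3],[0,0.862,0.3],[0,0.862,0.3]], delta_rot=[[0,0,0],[0,0,0],[0,0,0],[0,0,0],[0,0,0.03],[0,0,0.06],[0,0,0.09],[0,0,0.12],[0,0,0.15],[0,0,0.177],[0,0,0.177],[0,0,0.177],[0,0,0.177],[0,0,0.177],[0,0,0.177]])

```text
time_s: 60.7
tcp_pos: [0.4786, 0.15, 0.1763]
eef_rot: [-180.0, -0.0, -175.5]
contact_force: [-0.5, 0.5, -3.1]
gripper_width: 0.0236
gripper_force: 60.0
```

```bash
python3 st.py; python3 pitch.py wnew
```

```text
60.7 [0.4786 0.15   0.1763] [-1.7999e+02 -2.0000e-02 -1.7555e+02] F [-0.5  0.5 -3.1] M [-0.1  -0.02 -0.01] 0.0236 60.0 [  40.    8.  -26.   -0.  -56. -125.]
wnew tool-frame handle dir [-1.     0.002  0.002] pitch deg 0.1 ends [0.07  0.001 0.009] [0.018 0.002 0.01 ]
```

Emit:
arm_command(travel=[[0.03,0.08,0],[0.05,0.16,0],[0.07,0.24,0],[0.082,0.3,0],[0.082,0.327,-0.04],[0.082,0.327,-0.09],[0.082,0.327,-0.135],[0.082,0.327,-0.16],[0.082,0.327,-0.18],[0.082,0.327,-0.194],[0.082,0.327,-0.198],[0.082,0.327,-0.198]], delta_rot=[[0,0,0],[0,0,0],[0,0,0],[0,0,0],[0,0,0],[0,0,0],[0,0,0],[0,0,0],[0,0,0],[0,0,0],[0,0,0],[0,0,0]])

```text
time_s: 62.3
tcp_pos: [0.5199, 0.3135, 0.0779]
eef_rot: [180.0, 0.0, -175.6]
contact_force: [0.3, -0.0, -2.7]
gripper_width: 0.0233
gripper_force: 60.0
```

```bash
python3 st.py; python3 pitch.py wnew
python3 - <<'E'
from h import *
w=load('wnew')
hsv=cv2.cvtColor(w['img'],cv2.COLOR_RGB2HSV)
from asc import cls
print(proj(w,(.4698,.3099,.064)))
for v in range(110,232,4): print(v,''.join(cls(w['img'][v,u]) for u in range(176,340,2)))
E
```

```text
62.3 [0.5199 0.3135 0.0779] [ 1.7998e+02  2.0000e-02 -1.7558e+02] F [ 0.3 -0.  -2.7] M [-0.05 -0.06  0.03] 0.0233 60.0 [  50.   23.  -20.    0.  -47. -135.]
wnew tool-frame handle dir [-1.     0.002 -0.01 ] pitch deg 0.5 ends [0.07  0.001 0.009] [0.018 0.002 0.01 ]
[254.66777858 156.31664151]
110 ##########++++++++++++++++++.........................:---:----------+#############
114 ########-:---:-------------:.........................:--------:-----:+############
118 ########-:------------------.........................:-:----:--------+############
122 ########+:------------------.........................:-----:---------#############
126 #########:----------------:-.........................:--:------------#############
130 #########-------------------.........................:-::--:---::----#############
134 #########-:---------::-:::::.........................:::::-----------#############
138 #########-:-------:yyyyyyyyy.........................yyyyyy:---:-----#############
142 #########-:-----:yyyyyyyyyyy.........................yyyyyyyy:-:-----#############
146 #########-:---:yyyy
[... 1190 characters left out ...]
####
202 ###########+:--:--------:::::.......................:--------------+##############
206 ###########+:---:--------::::.......................:-:------------+##############
210 ############:----:----::--:--.......................:------:-------+##############
214 ############:---:---------:--.......................:--------------+##############
218 ############-----:-------:::-.......................::-------------###############
222 ############-------------:---.......................::-------------###############
226 ############-:------------:............................------------###############
230 ############-:------------:............................:-----------+##############
```

The handle sits between the near horns (outer edges at columns 202 and 302, handle 232–282). I shift 2 mm and lower to contact.

Emit:
arm_command(travel=[[0,-0.004,0],[0,-0.004,-0.004],[0,-0.004,-0.006],[0,-0.004,-0.008],[0,-0.004,-0.008]], delta_rot=[[0,0,0],[0,0,0],[0,0,0],[0,0,0],[0,0,0]])

```text
time_s: 63.02
tcp_pos: [0.5196, 0.3113, 0.074]
eef_rot: [-180.0, 0.0, -175.6]
contact_force: [-2.4, -1.4, 3.1]
gripper_width: 0.0232
gripper_force: 60.0
```

```bash
python3 st.py
```

```text
63.025 [0.5196 0.3113 0.074 ] [-180.      0.   -175.58] F [-2.4 -1.4  3.1] M [-0.54  1.02 -0.03] 0.0232 60.0 [  49.   23.  -20.    0.  -47. -135.]
```

Emit:
arm_command(travel=[[0,0,0],[0,0,0],[0,0,0],[0,0,0],[0,0,0.06],[0,0,0.14],[0,0,0.24],[-0.02,0,0.34],[-0.02,0,0.4],[-0.02,0,0.4],[-0.02,0,0.4]], delta_rot=[[0,0,0],[0,0,0],[0,0,0],[0,0,0],[0,0,0],[0,0,0],[0,0,0],[0,0,0],[0,0,0],[0,0,0],[0,0,0]], grip=0.55)

```text
time_s: 64.4
tcp_pos: [0.5093, 0.3112, 0.2729]
eef_rot: [-180.0, -0.0, -175.6]
contact_force: [-0.9, -0.6, -1.1]
gripper_width: 0.0483
gripper_force: 0.0
```

```bash
python3 st.py
python3 - <<'E'
from asc import *
w=cap('wrist','w23')
P=[]
for row in range(60,262,2):
    x=np.where(w['img'][row,190:330].max(1)<65)[0]+190
    if 20<len(x)<60:P.append((row,x.min(),x.max()))
P=np.array(P);print(P[[0,len(P)//2,-1]])
L=np.array([plane(w,((a+b+1)/2,v),.064)[:2] for v,a,b in P[:len(P)]]);print('yaw',np.degrees(np.arctan(np.polyfit(L[:,0],L[:,1],1)[0])),L[0],L[-1])
for v in range(80,262,5): print(v,''.join(cls(w['img'][v,u]) for u in range(176,340,2)))
E
```

```text
64.4 [0.5093 0.3112 0.2729] [-1.7999e+02 -5.0000e-02 -1.7560e+02] F [-0.9 -0.6 -1.1] M [-0.08 -0.12 -0.06] 0.0483 0.0 [  50.   12.   -7.   -0.  -71. -136.]
[[156 245 265]
 [238 202 311]
 [260 194 320]]
yaw 5.659650179336086 [0.49742491 0.31012698] [0.62920493 0.32268755]
80 ++++--+++---++++++++--+---+++-+++++++++-++++-++++++--++++++++++++++++++-+++++++++-
85 -++++--+++++++++++++++++++--++++++++++++++++++++++++++++---++-+++++++++++++-++++--
90 --+++-+---++-++++++++++++++++++++++++++++++++++-+++-++++++++++++++-+++++-+++++++++
95 +++-++++-++++++++++++++-++++++-+++++-++++++++++++++++++++++++-+++++++-++++++-+++++
100 ---+++++-+++-++++++++++++++++++++++++++++++++++++++++-+++-++++-+++++++++++++++-+++
105 -++++++++++---+++++++++++++++++++-++++--++--+++++++++-++++++++-+-++++++++++++--+--
110 ++-+++++-++++-+-+++++++++--------------------------------++++++++-++-+++++++-+++++
115 +++++++--++++--++++-+-++-:::::::::::::::::::::::::::::::-+-+-+++++++++++++++++++++
120 +++++++++++++++++++++++++:::::::::::::::::::::::::::::::-+++++++-+-++++++-++++++++
125 +++++++++++++++++++++++++::::::yyyyyyyyyyyyyy
[... 1686 characters left out ...]
-+++
225 -+++-+++++++-------+++++---+---++++-#######++-++++++++-------++----++++++---+++++-
230 ++-::::::::::::....-++++--+++----++-#######++-++++-++++-++++++-....::::::::::::---
235 +-::::::::::::.....--++++--+++-+-++-#######+-++-++-+-+++-+++++-.....::::::::::::--
240 ::::::::::---......--+++++--+++-+---#######+--++++++---+++-+++-......:--::::::::::
245 :::::::++++-.......-+++-++----++++--#######+---++-+-+++++++++-:.......-----:::::::
250 :::::::::++........-++--++----------#######+------+---+++-+++-:........--:::::::::
255 ::::::::::.........:-++-------------#######--------+++++++++++:.........::::::::::
260 :::::::::..........--+++----+#####################++-+++++++++-..........:::::::::
```

Run:
```python
from h import *
w=load('w23')
for v in(126,129,212): print('handle',v,plane(w,(256,v),.064).round(4))
for v,z in((111,.008),(124,.064),(138,.064),(200,.064),(216,.064)): print(v,plane(w,(256,v),z).round(4))
print('expected tail',proj(w,(.44,.305,.064)),'boundary',proj(w,(.54,.313,.064)), 'uprights',proj(w,(.465,.309,.064)),proj(w,(.475,.309,.064)),proj(w,(.565,.317,.064)))
```

```text
handle 126 [0.464  0.3081 0.064 ]
handle 129 [0.4673 0.3084 0.064 ]
handle 212 [0.565  0.3159 0.064 ]
111 [0.4512 0.307  0.008 ]
124 [0.4619 0.308  0.064 ]
138 [0.4771 0.3091 0.064 ]
200 [0.5499 0.3147 0.064 ]
216 [0.5701 0.3163 0.064 ]
expected tail [254.80493109 103.19787078] boundary [255.18350809 191.9390432 ] uprights [256.71792631 126.94932551] [256.02293541 136.05429721] [256.93819513 212.05832541]
```

The handle now spans x ≈ .467–.566, so the wrench has slid about 25 mm forward with its tail barely on the near upright. I grasp it again and draw it back 24 mm along the notches.

Emit:
arm_command(travel=[[0.052,0.004,0],[0.052,0.004,-0.1],[0.052,0.004,-0.2],[0.052,0.004,-0.3],[0.052,0.004,-0.36],[0.052,0.004,-0.38],[0.052,0.004,-0.396],[0.052,0.004,-0.396]], delta_rot=[[0,0,0],[0,0,0],[0,0,0],[0,0,0],[0,0,0],[0,0,0],[0,0,0],[0,0,0]])

```text
time_s: 65.45
tcp_pos: [0.5359, 0.3135, 0.0759]
eef_rot: [180.0, 0.0, -175.6]
contact_force: [-0.8, 0.0, 0.3]
gripper_width: 0.0482
gripper_force: 0.0
```

Emit:
arm_command(travel=[[0,0,0],[0,0,0],[0,0,0],[0,0,0],[0,0,0]], delta_rot=[[0,0,0],[0,0,0],[0,0,0],[0,0,0],[0,0,0]], grip=0.1, newtons=40)

```text
time_s: 66.08
tcp_pos: [0.5358, 0.3132, 0.0762]
eef_rot: [-180.0, 0.0, -175.6]
contact_force: [-1.1, -1.9, 5.8]
gripper_width: 0.0236
gripper_force: 40.0
```

```bash
python3 st.py; python3 pitch.py wnew;  python3 - <<'E'
from h import *
w=load('wnew');s=r.get_state();g=w['img'][:,250:262].max(2).max(1).astype(int);t=np.where(g[40:222]<75)[0][0]+40;p=plane(w,(256,t),s['tcp_pos'][2]-.01);print(t,np.linalg.norm(p[:2]-s['tcp_pos'][:2]))
E
```

```text
66.075 [0.5358 0.3132 0.0762] [-1.8000e+02  2.0000e-02 -1.7559e+02] F [-1.1 -1.9  5.8] M [-0.96  0.29 -0.08] 0.0236 40.0 [  48.   24.  -18.    0.  -48. -134.]
wnew tool-frame handle dir [-0.998 -0.014 -0.054] pitch deg 3.1 ends [0.061 0.002 0.009] [0.018 0.002 0.01 ]
120 0.06835490024656835
```

Emit:
arm_command(travel=[[-0.01,-0.001,0.002],[-0.025,-0.002,0.002],[-0.04,-0.003,0.002],[-0.053,-0.004,0.002],[-0.053,-0.004,-0.001],[-0.053,-0.004,-0.001]], delta_rot=[[0,0,0],[0,0,0],[0,0,0],[0,0,0],[0,0,0],[0,0,0]])

```text
time_s: 66.92
tcp_pos: [0.5079, 0.3112, 0.0762]
eef_rot: [-180.0, -0.1, -175.6]
contact_force: [-10.1, -0.9, 13.4]
gripper_width: 0.0236
gripper_force: 40.0
```

```bash
python3 st.py; python3 pitch.py wnew;  python3 - <<'E'
from h import *
w=load('wnew');s=r.get_state();g=w['img'][:,250:262].max(2).max(1).astype(int);t=np.where(g[40:222]<75)[0][0]+40;p=plane(w,(256,t),s['tcp_pos'][2]-.01);print(t,np.linalg.norm(p[:2]-s['tcp_pos'][:2]))
E
```

```text
66.925 [0.5079 0.3112 0.0762] [-1.7998e+02 -7.0000e-02 -1.7556e+02] F [-10.1  -0.9  13.4] M [-0.24  3.41 -0.01] 0.0236 40.0 [  50.   22.  -21.   -0.  -46. -136.]
wnew tool-frame handle dir [-1.    -0.006 -0.011] pitch deg 0.6 ends [0.061 0.002 0.012] [0.018 0.002 0.01 ]
119 0.06873570555946765
```

Emit:
arm_command(travel=[[0.001,0,0.003],[0.001,0,0.003]], delta_rot=[[0,0,0],[0,0,0]])

```text
time_s: 67.28
tcp_pos: [0.5094, 0.3113, 0.0764]
eef_rot: [-180.0, -0.0, -175.6]
contact_force: [-1.2, 0.5, -1.3]
gripper_width: 0.0233
gripper_force: 40.0
```

Emit:
arm_command(travel=[[0,0,0],[0,0,0],[0,0,0],[0,0,0],[0,0,0.06],[0,0,0.14],[0,0,0.24],[0,0,0.34],[0,0,0.4],[0,0,0.4],[0,0,0.4]], delta_rot=[[0,0,0],[0,0,0],[0,0,0],[0,0,0],[0,0,0],[0,0,0],[0,0,0],[0,0,0],[0,0,0],[0,0,0],[0,0,0]], grip=0.55)

```text
time_s: 68.65
tcp_pos: [0.5093, 0.3111, 0.2759]
eef_rot: [-180.0, -0.0, -175.6]
contact_force: [0.9, 0.5, -0.3]
gripper_width: 0.0487
gripper_force: 0.0
```

```bash
cat > restchk.py <<'E'
from asc import *
w=cap('wrist','w24')
g=w['img'][:,252:260].max(2).max(1).astype(int)
k=np.where(g[70:235]<75)[0]+70;print('handle rows',k.min(),k.max(),plane(w,(256,k.min()),.064).round(4),plane(w,(256,k.max()),.064).round(4))
for v in range(85,262,5): print(v,''.join(cls(w['img'][v,u]) for u in range(190,330,2)))
E
python3 st.py; python3 restchk.py
```

```text
68.65 [0.5093 0.3111 0.2759] [-1.7999e+02 -5.0000e-02 -1.7560e+02] F [ 0.9  0.5 -0.3] M [-0.02 -0.08 -0.03] 0.0487 0.0 [  50.   12.   -7.   -0.  -71. -136.]
handle rows 105 191 [0.4419 0.3063 0.064 ] [0.5397 0.3138 0.064 ]
85 ++++++-+-++++++++++-++++++++++++++++++-++++++++++---+++++++++++++-++-+
90 +--++--+++++++++++++++++++++++++++++++++-+++-++++++++++++++-+++++-++++
95 +-++++++++++++++++++++++++++++++++++++++++++++++++++++++++++++-++++++-
100 +--+++++++++++++++++++++++++++++++++++++++++++++++++++-++++++++++-++++
105 +++++--++++++++++++++++++++++:........:-++++++-+++++++---+++---+++++++
110 ++-++++--+++++++++-----------...........---------++++++++++++-++++++--
115 --+++++-+++++++++-:::::::::::...........:::::::::-+--+++++++++++++++++
120 ++++++++++++++++++:::::::::::...........:::::::::-+++++++++++-+++--+++
125 ++++++++++++++++++::::::yyyy............yyyy:::::-++++++++++++++++++++
130 ++++++++++++++++++::::yyyyyyy..........yyyyyy::::-++++++++++++++++++++
135 ++++++++++++++++++::::yyyy+--..........:--yyy::::-++++++++++++++++++++
140 +-++++++++++++++++-::::::::::..........::::::::::-+
[... 1119 characters left out ...]
-+-++++++++++++++++++++++
220 -+++--++++++++++---++-+++++++-#######+++--++---+++++--++-++++++++++++-
225 ++--+-++-----+++++--+++--++++-#######+-++++++++------+++----+++++----+
230 ::::::::....-++++---++--------#######+------+++++++++++-....::::::::::
235 :::::::.....-++++---++-+++----+++++++----------++-+++++-.....:::::::::
240 ::----......--++-++++++######################++-+++-+++-......::-:::::
245 +#++-.......-++++++--:-#####################+:-+++++++-:.......-----::
250 ::++........-+++--+--###+-++----+-+++++++-+###+++++++++:........--::::
255 :::.........:-+------####--+-+--++-++++++-+###+++++++++..........:::::
260 ::..........-+++++---####---+++-++++---++-+###+++++++++-..........::::
```

The wrench is centred in both notches: handle x ≈ .442–.540, head beyond the far upright. Next the cover. I shut the fingers and go over to its far side.

Emit:
arm_command(travel=[[0,0,0.128],[0.1,-0.1,0.128],[0.2,-0.2,0.128],[0.3,-0.3,0.128],[0.4,-0.4,0.128],[0.501,-0.5,0.128],[0.501,-0.62,0.128],[0.501,-0.742,0.128],[0.501,-0.742,0.128],[0.501,-0.742,0.03],[0.501,-0.742,-0.06],[0.501,-0.742,-0.094],[0.501,-0.742,-0.094]], delta_rot=[[0,0,0],[0,0,-0.04],[0,0,-0.08],[0,0,-0.121],[0,0,-0.121],[0,0,-0.121],[0,0,-0.121],[0,0,-0.121],[0,0,-0.121],[0,0,-0.121],[0,0,-0.121],[0,0,-0.121],[0,0,-0.121]], grip=0, newtons=20)

```text
time_s: 70.32
tcp_pos: [0.7598, -0.0597, 0.228]
eef_rot: [-179.9, -0.2, 173.5]
contact_force: [0.7, -1.2, 0.5]
gripper_width: 0.0002
gripper_force: 0.0
```

```bash
python3 st.py
```

```text
70.325 [ 0.7598 -0.0597  0.228 ] [-1.7994e+02 -1.6000e-01  1.7353e+02] F [ 0.7 -1.2  0.5] M [-0.02 -0.15 -0.01] 0.0002 0.0 [  10.   29.   12.    0.  -73. -107.]
```

Emit:
arm_command(travel=[[-0.03,0.003,0],[-0.06,0.005,0],[-0.09,0.008,0],[-0.12,0.01,0],[-0.15,0.013,0],[-0.18,0.016,0],[-0.21,0.019,0],[-0.24,0.021,0.002],[-0.27,0.025,0.004],[-0.3,0.028,0.006],[-0.33,0.032,0.006],[-0.33,0.032,0.006]], delta_rot=[[0,0,0],[0,0,0],[0,0,0],[0,0,0],[0,0,0],[0,0,0],[0,0,0],[0,0,0],[0,0,0],[0,0,0],[0,0,0],[0,0,0]])

```text
time_s: 71.82
tcp_pos: [0.5935, -0.0436, 0.2329]
eef_rot: [-180.0, -0.1, 173.5]
contact_force: [0.3, -0.0, -0.4]
gripper_width: 0.0001
gripper_force: 0.0
```

```bash
python3 st.py
```

```text
71.825 [ 0.5935 -0.0436  0.2329] [-1.8000e+02 -6.0000e-02  1.7353e+02] F [ 0.3 -0.  -0.4] M [-0.06 -0.14  0.03] 0.0001 0.0 [  15.   14.  -11.   -0.  -66. -111.]
```

```bash
cat > cov.py <<'E'
from asc import *
d=cap('side','dc')
o=np.array([.5718,-.0412,0]);a=np.radians(-6.5);R=np.array([[np.cos(a),-np.sin(a),0],[np.sin(a),np.cos(a),0],[0,0,1]])
for ph in(0,.1,.3,.6,.9,1.2,1.5,1.8):
    print(ph,[proj(d,o+R@np.array([.1-.162*np.cos(ph),y,.098+.162*np.sin(ph)])).round(0) for y in(-.135,.135)])
for v in range(96,250,4): print(v,''.join(cls(d['img'][v,u]) for u in range(190,350,2)))
E
python3 cov.py
```

```text
0 [array([242., 219.]), array([229., 169.])]
0.1 [array([242., 214.]), array([229., 164.])]
0.3 [array([245., 203.]), array([230., 155.])]
0.6 [array([253., 187.]), array([237., 141.])]
0.9 [array([267., 173.]), array([247., 129.])]
1.2 [array([284., 162.]), array([261., 120.])]
1.5 [array([304., 156.]), array([277., 116.])]
1.8 [array([324., 156.]), array([293., 116.])]
96 ggggg.g....g...:y....yyyy:yyyy:+####+++++++----:yyyy..yyyyy..yyyyyyy...yy..yyy..
100 g.g.g......::yyyyyyyyyyyy:yyyyy.:::::::::::::yy:yyyyy....yyyyy..yyyy.......yyyy.
104 :yyyyyyyyyyyyyyyyyyyyyyyyyy.....--.:::::::::yyy.yy.yy.yy...yyyyy...y.yyyy.....yy
108 yyyyyyyyyyyyyyyyyyyyyyyyyyy.....::.:::::::::::::yyyyy.yyyyy..yyy.yy...yyyyyy....
112 .yyyyyyyyyyyyyyyyyyyyyyy.yy::::..:::::::::::.yyy...yyyy..yy..yy..yyyy....yyyyy..
116 yyyyyyyyyyyyyyyyyyyyyyyyyyy::.....-::::::::::--:...............yy...yyyy...yy..y
120 yyyyyyyyyyyyyyyyyy.yyyyyyyyyy..................gggggggggggggggg.yyy...yy..y....y
124 .yyy.yyyyyyyyyyyyyyyyyyyyyyyy.....................gggggggggggggg.yy.y.....yyyy..
128 yy..yyyyyyyyyyyyyyyyyyyyyyyyy:.............
[... 1887 characters left out ...]
::::::::--:-----::..
220 -----:::------------.-+++++----:y.......---ggg----::..::..::-::--::---:--------:
224 ---:-----:----------::++++++:---yyyyyyyyy---gg....g::.....::--:::---:------:::::
228 --:-----------------:.:--::::---:yyyyyyyy---:....ggg::....:-::---:--:---:----:--
232 yyyyyyyyyyyyyyyyyy:--.::::::::---yyyyyyyyy---....gggg::::.:-----:-----------:--:
236 yyyyyyyyyyyyyyyyyy::yy:------:---:y:::::::::..............:--:-:--:----:------yy
240 :::::::::::::::.:::---.::::...............................:----------------::yyy
244 :---:::--:--:-::------:............................::::::----------------:...yyy
248 -::-------:-:-:::-----:............::::::::-:--:------------------------:......y
```

The light free edge runs (252,136)–(266,172), so the cover is at about 0.9 rad and following. I push it down along its arc.

Emit:
arm_command(travel=[[-0.025,0.003,-0.03],[-0.051,0.006,-0.069],[-0.072,0.008,-0.106],[-0.089,0.01,-0.144],[-0.098,0.011,-0.185],[-0.101,0.012,-0.21],[-0.103,0.012,-0.226],[-0.103,0.012,-0.23],[-0.103,0.012,-0.23]], delta_rot=[[0,0,0],[0,0,0],[0,0,0],[0,0,0],[0,0,0],[0,0,0],[0,0,0],[0,0,0],[0,0,0]])

```text
time_s: 73.0
tcp_pos: [0.5439, -0.0378, 0.1201]
eef_rot: [-180.0, 0.0, 173.6]
contact_force: [-10.2, 1.1, 23.5]
gripper_width: 0.0005
gripper_force: 11.9
```

```bash
python3 st.py
```

```text
73.0 [ 0.5439 -0.0378  0.1201] [-1.7997e+02  4.0000e-02  1.7357e+02] F [-10.2   1.1  23.5] M [0.63 3.48 0.01] 0.0005 11.9 [  17.   15.  -25.    0.  -50. -113.]
```

Contact of 23.5 N at tip height 101 mm matches the shut cover's top face. I retreat and verify.

Emit:
arm_command(travel=[[0,0,0.05],[0,0,0.15],[0,0,0.25],[0,0,0.35],[0,0.1,0.4],[-0.03,0.25,0.4],[-0.05,0.4,0.4],[-0.067,0.55,0.4],[-0.067,0.698,0.4],[-0.067,0.698,0.4],[-0.067,0.698,0.4]], delta_rot=[[0,0,0],[0,0,0],[0,0,0],[0,0,0],[0,0,0.04],[0,0,0.08],[0,0,0.121],[0,0,0.121],[0,0,0.121],[0,0,0.121],[0,0,0.121]])

```text
time_s: 74.38
tcp_pos: [0.5097, 0.3146, 0.3164]
eef_rot: [-179.9, -0.1, -175.4]
contact_force: [-0.0, -0.2, 0.4]
gripper_width: 0.0005
gripper_force: 0.0
```

```bash
python3 st.py; python3 restchk.py | head -1
python3 - <<'E'
from asc import *
d=cap('side','dc2')
for v in range(150,248,3): print(v,''.join(cls(d['img'][v,u]) for u in range(200,330,2)))
E
```

```text
74.375 [0.5097 0.3146 0.3164] [-1.7994e+02 -8.0000e-02 -1.7540e+02] F [-0.  -0.2  0.4] M [-0.11 -0.1   0.04] 0.0005 0.0 [  50.   11.   -3.   -0.  -76. -136.]
handle rows 104 181 [0.4425 0.3093 0.064 ] [0.5391 0.3171 0.064 ]
150 ::::::....---:::..:-::::...::-:::::--::::::......................
153 ...........:....::::::::::--:-::--------::......................y
156 .y....::::--:...::::::::::::::::--:----::::....................:.
159 y.::::::::......::::::::::::::::........:-:....................::
162 ..............yy...yy:::::::::::::::::::-::....................::
165 ..............yyyyyyy::::--------+++++++--::..............:::::--
168 ...............:--+++++++++++++++++++++++--:-:::::::::::::---::::
171 .........:::::y-+++++++++++++----::+++++++--::::::::::::::::::::-
174 ..:::----:::::yy+++++++----+++++++++++++++---::::::::-:::::::::::
177 :-:::-::::::yyyy-++++++++++++++++++++++++++--:::::::::::.:::::::-
180 :::::::::::::yyy-++++++++:::::::---+++++++++--:::-:::::::..::::::
183 ::::::::::::::yyy++++++++++++++++++++++++++++----::::::::::.:-:::
186 ::::::::::::::...-++++++++++++++
[... 733 characters left out ...]

219 :-::::::-::-:::.-++++-:::::........:-:ggg::-:::..::..::::::::::::
222 ::::-:::-:---::.:+++++----:yy.....y---ggg:-::g:..::..::::::::::::
225 ::::::-:----:--::-+++++:---yyyyyyyyy---gg...gg::.....::::::::::::
228 :::::--::::---::.:-:::::---:yyyyyyyy---:....ggg::....::-::::::-::
231 yyyyyyyyyyyyy:-:.::::::::---yyyyyyyy:---....gggg:....::-:::::-:::
234 yyyyyyyyyyyyy::yy:-::::::---yyyyyyyyy---:::::::......::::::::::::
237 yyyyyyyyyyyyy::yy::::::::---:::::.:..................:::-:::-:---
240 :::::::....:::-::.::::...............................:::-::-----:
243 ::::::::::::::::::................................:::----:--::---
246 ::::::::::::::::::.....................::::::::::-::::-:::-::-:::
```

The cover's free-edge corners at about (243,216) and (231,168) match the shut prediction. The wrench is unmoved in the rest and the arm is clear, so I hand in.

```bash
python3 -c "
from plant import close_job
print(close_job())"
```

```text
the job is handed in; nothing more can be done
None
```

I handed the job in with all three nuts run snug by hand and wrenched to their stops, the wrench in both notches of its rest and the cover shut; these are my own camera and force readings, as the hand-in returned no verdict.

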